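# Rock the angle gauge to the canvas lean on a crowned stud and hold it

### The job

Lay the green crowned stud squarely on the pale pine offcut, flush with its sides, and let go of it. Then take the angle gauge by its black grip, stand it upright on the stud's high ridge with the dial across the ridge, and rock it over until its swinging pointer settles on the red mark. Finish while still holding it there, gripped and resting on the ridge without leaning hard on it, and leave the other studio things where they are.

Things in the scene. Friction and masses are not known exactly. Their poses are not given: they have to be found in the camera images.
- rest: Fixed plywood board 140 x 150 x 8 mm with a pale pine joist offcut screwed on its middle: the offcut is 56 mm along x, 66 mm along y, its flat top 48 mm above the table. Origin: centre of the board's underside; z up.
- rest_top (a point): Centre of the pine offcut's flat top; axes as rest.
- stud: Loose green-painted wooden stud, about 0.16 kg, 56 mm along x, 66 mm along y like the offcut. Flat underside, block 30 mm high; on top a high round ridge of radius 16 mm along x at y = +5 mm, its axis 30 mm above the underside, and a low bump along x, crest 34 mm up, at y = -22 mm. Origin: centre of the underside; z up. May be laid on either way round; grip it across its 56 mm.
- stud_ridge (a point): Middle of the crest of the stud's high ridge, 46 mm above its underside; axes as stud.
- gauge: Loose angle gauge, about 0.27 kg, standing on the table. Flat foot 30 mm along x, 90 mm along y, 12 mm high; on it a blue dial disc 96 mm across, 10 mm thick, axis along x and 64 mm up; dial face, pointer and mark on the +x side. Origin: centre of the flat underside; z up. Leaning its top to its own +y, by the mark's angle, brings the red mark under the plumb pointer.
- pointer (a joint): Angle (rad) of the black weighted pointer on the dial, turning freely on the dial's axis; 0 points straight to the foot, positive towards the gauge's +y. It always hangs plumb, swings a little (about 3 Hz) when the gauge moves and settles in 1 to 2 s.
- mark (a joint): Angle (rad) of the red mark, 8 mm wide, at the dial's lower rim, same zero and sense as joint pointer, between 0.20 and 0.40; stiff, it stays where it is set. The pointer is on the mark when both angles are equal.
- pointer_tip (a point): Tip of the black pointer, 40 mm from the dial's axis, 8 mm in front of the gauge's middle plane; its z axis runs from tip to dial axis.
- mark_tip (a point): Inner end of the red mark, 40 mm from the dial's axis; its z axis runs from it to the dial axis.
- red_jar: Bystander: paint jar with red lid, 48 mm across, 50 mm high. Origin: centre of the underside.
- yellow_jar: Bystander: paint jar with yellow lid, 48 mm across, 50 mm high. Origin: centre of the underside.
- spare: Bystander: flat spare piece of pale wood, 45 x 100 x 20 mm. Origin: centre of the underside.
- vase: Bystander: turquoise ceramic vase, 80 mm across, 90 mm high. Origin: centre of the underside.
- medium: Bystander: amber glass bottle, 52 mm across, 130 mm high. Origin: centre of the underside.
- brush_cup: Bystander: black cup with brushes, 68 mm across, 175 mm high with the brushes. Origin: centre of the underside.
- knife: Bystander: palette knife, 200 mm long, lying flat at the side.
- gauge_grip (a point): Middle of the gauge's square black grip, 22 x 22 mm, from 110 to 154 mm above the gauge's underside (this point: 132 mm); the fingers may close along the gauge's x or y.
Things that resemble listed ones, but are neither listed nor needed, are in the scene too. Several things look just like the stud: the one meant starts farthest to the robot's left.

How it is judged:
By the outcome, as a careful person would: the job done as asked, in the order asked, and still so for the second after the job is handed in, while the arm keeps its last pose, push and grip.
It also fails if it takes over 58 s, if anything falls off the work surface, if the arm or the gripper's body presses on something with over 40 N, if the wrist force passes 120 N, or if a joint passes its speed limit or range.

### The arm

A 6-joint arm with a two-finger parallel gripper is mounted at the origin on the work surface. World frame = base frame: x ahead of the robot, y to its left, z up, the work surface at z = 0. Lengths are in m, angles in rad, forces in N, time in s.
With the tool pointing down it reaches from about 0.35 to 0.85 m from the base axis. Payload 8.1 kg.
Tool frame: the origin (TCP) lies on the mounting face of the last link; the fingertips stand ahead of it and the grasp point (between the pads) lies 167 mm ahead of it (robot.tcp_to_tips is the z of the fingertips in the tool frame, in m); z points along the fingers, y is the direction in which the jaws open and shut (so a half turn about z gives the same grasp; the last joint's range is limited). The gripper opens to 93 mm and grips with 3 to 60 N. Pads are 15 mm wide; open, the fingers measure 128 mm over their backs; the gripper's body (75 mm by 188 mm) begins 65 mm behind the grasp point.
Start: joints at [1.194, 0.13, 1.488, -0, 1.523, -0.085], TCP at [0.173, 0.575, 0.405] pointing down, gripper open.
Joint ranges: [-2.96, 2.96], [-0.89, 2.26], [0.02, 2.5], [-1.34, 4.48], [0, 2.73], [-2.66, 2.66]. Speed limits (rad/s): [2.39, 2.39, 2.79, 3.14, 3.14, 3.14].

### API

Orientations are given as a rotation vector (axis times angle).
In Python, from plant import read_state, vision, ticket, robot gives the robot as it stands. The module is installed in compiled form; this text tells all that it offers.
- The arm moves only by the tool send_rows, never from a script. Its argument "rows" is a list of rows, each a list of 7 numbers: the shift along the tool's x, y, z in units of 50 cm (1.0 is 50 cm), then the turn, a rotation vector about the tool's x, y, z in units of 45 degrees (1.0 is 45 degrees), then the closure, from 0 (fully open) to 1 (shut). A call has 1 to 20 rows; each row is the pose to reach, as a shift and turn from the pose commanded when the call began, along the tool's axes at that moment; what a row does not reach only later rows make up. A row lasts 1/10 s, in which the tool goes at most 50 mm and 8.59 degrees, less where a joint would pass 70% of its speed; a pose out of reach is approached as far as the arm can. A call with a number of a shift or a turn outside -1 to 1 is refused whole. A call with a gripper value outside its range is refused whole. The fingers move at their own pace and stop on an object; "grip_force" is the grip in N (left out, the last holds). Time passes only in rows, so rows that repeat a pose let the fingers close. It gives the time, the measured TCP pose, the force and the opening at its end, in the units of the state.
- read_state(): the state, without advancing time (a new reading comes with each control period).
- vision.read_camera(name): name is "side" or "top"; returns a dict with "img" (384x512x3 uint8, red, green, blue), "fx", "fy", "cx", "cy" (pixels), "k1" (the pictures are not rectified: a ray, as slopes to the right and down, at radius r is drawn at 1 + k1 r^2 times it, then the intrinsics apply), "rvec" (rotation vector, rad) and "tvec" (3), from world to camera coordinates, as OpenCV has them. Camera axes: x right, y down, z forward; pixel columns grow to the right and rows downward; lengths in m; the calibration is good to about 2 mm. A picture is of the moment at which its call begins. There is no depth.
- ticket.close_job(): hands the job in, once; it reports no verdict.
The state is a dict: "t": time; "q": joint angles; "dq": joint speeds; "joint_torque": joint torques, N m; "tool_pos": TCP position; "orientation": TCP orientation; "force": force on the tool from outside, world axes, zero at the start; "wrist_torque": the same for the moment, N m; "opening": finger opening in m.
Only numpy, scipy, OpenCV 4.12 (cv2) and the standard library are available. Lean on these libraries where they do the work, as an engineer would, in place of code of your own. Each camera call takes 0.05 s, during which the arm holds its last target.

## Working session

There is one attempt and no reset: what is moved stays moved. The work goes in short steps, Python scripts to look and compute and a tool call to move; the robot and the scene stay as the last step left them, time stands still between calls to the robot, and variables do not carry over. Pictures are saved under pics/ and viewed, and the job is handed in when it is done.

Besides the shell and the picture viewer there is one more tool, called after "Request:" in YAML: its name, and indented under it one key for each argument. send_rows: Moves the arm, as the interface text tells. Its arguments: {"type":"object","properties":{"rows":{"type":"array"},"grip_force":{"type":"number"}},"required":["rows"]}

```bash
mkdir -p pics && ls && python3 - <<'E'
from plant import read_state, vision, ticket, robot
import cv2, numpy as np
s=read_state()
for k,v in s.items(): print(k, np.round(v,4))
print([a for a in dir(robot) if not a.startswith('_')])
for n in ("side","top"):
    c=vision.read_camera(n)
    cv2.imwrite(f"pics/{n}0.png", c["img"][:,:,::-1])
    np.savez(f"{n}0.npz", **c)
    print(n,{k:np.round(v,4) for k,v in c.items() if k!="img"})
E
```

```text
pics
t 0.0
q [ 1.1936  0.1312  1.4893  0.      1.523  -0.0854]
dq [ 0.0008 -0.0003 -0.0006 -0.0014  0.0002  0.0015]
joint_torque [ 2.00000e-04 -5.59864e+01 -4.91738e+01  7.68000e-02  3.60000e-02
 -1.00000e-04]
tool_pos [0.1725 0.5744 0.4037]
orientation [-4.5670e-01 -3.1078e+00  2.8000e-03]
force [ 0.0757  0.6811 -0.2708]
wrist_torque [ 0.0335 -0.0115  0.0199]
opening 0.093
['IKError', 'tcp_to_tips']
side {'fx': np.float64(430.1483), 'fy': np.float64(430.1483), 'cx': np.float64(254.813), 'cy': np.float64(189.8192), 'k1': np.float64(-0.1064), 'rvec': array([ 2.1878, -0.7489,  0.3336]), 'tvec': array([-0.3561,  0.2915,  1.0641])}
top {'fx': np.float64(434.187), 'fy': np.float64(434.187), 'cx': np.float64(247.7851), 'cy': np.float64(191.7469), 'k1': np.float64(-0.0995), 'rvec': array([ 2.189 , -2.204 ,  0.0758]), 'tvec': array([-0.0103,  0.4577,  1.3248])}
```

View pics/side0.png

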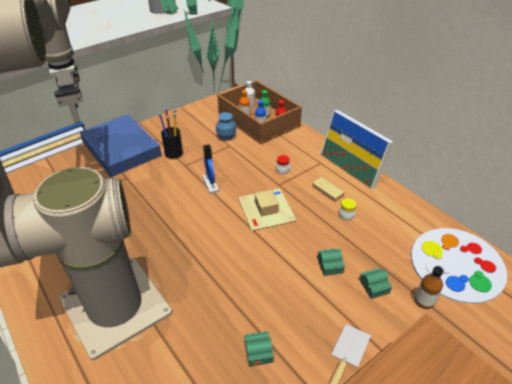

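View pics/top0.png

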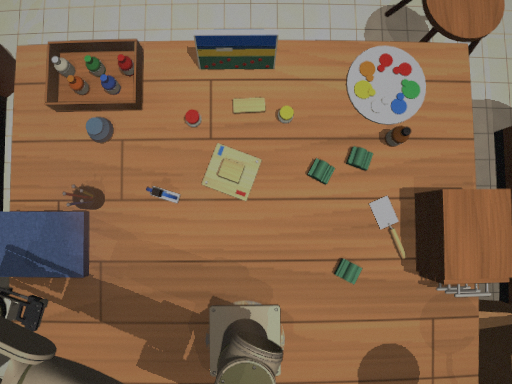

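The side view shows three green stud look-alikes at (331,262), (376,282) and (259,348). It also shows the blue gauge at (209,168) and the rest at (267,207). The top view has the same studs at (320,171), (360,158) and (348,270), with the gauge lying side-on at (163,194) and the rest at (231,171). Next I'll write helpers and cast rays.

```bash
cat > h.py <<'E'
import numpy as np, cv2
from scipy.spatial.transform import Rotation as R
def K(c): return np.array([[c["fx"],0,c["cx"]],[0,c["fy"],c["cy"]],[0,0,1.]],float)
def D(c): return np.array([float(c["k1"]),0,0,0])
def load(f): 
    d=np.load(f); return {k:d[k] for k in d.files}
def grab(name,tag):
    from plant import vision
    c=vision.read_camera(name); np.savez(f"{tag}.npz",**c); cv2.imwrite(f"pics/{tag}.png",c["img"][:,:,::-1]); return c
def ray(c,uv):
    uv=np.atleast_2d(np.asarray(uv,float))
    n=cv2.undistortPoints(uv.reshape(-1,1,2),K(c),D(c)).reshape(-1,2)
    Rm=R.from_rotvec(c["rvec"]).as_matrix()
    o=-Rm.T@c["tvec"]; d=np.c_[n,np.ones(len(n))]@Rm
    return o,d
def onplane(c,uv,z):
    o,d=ray(c,uv); return o+d*((z-o[2])/d[:,2])[:,None]
def proj(c,P):
    P=np.atleast_2d(np.asarray(P,float)); return cv2.projectPoints(P,np.asarray(c["rvec"],float),np.asarray(c["tvec"],float),K(c),D(c))[0].reshape(-1,2)
def tri(c1,u1,c2,u2):
    o1,d1=ray(c1,u1);o2,d2=ray(c2,u2);d1=d1[0]/np.linalg.norm(d1[0]);d2=d2[0]/np.linalg.norm(d2[0])
    A=np.c_[d1,-d2];s=np.linalg.lstsq(A,o2-o1,rcond=None)[0]
    p,q=o1+s[0]*d1,o2+s[1]*d2
    return (p+q)/2,np.linalg.norm(p-q)
def crop(c,x0,y0,x1,y1,k,fn):
    im=c["img"][y0:y1,x0:x1,::-1]; cv2.imwrite(fn,cv2.resize(im,None,fx=k,fy=k,interpolation=cv2.INTER_CUBIC))
E
python3 - <<'E'
from h import *
s,t=load("side0.npz"),load("top0.npz")
print("cam", ray(s,[[0,0]])[0], ray(t,[[0,0]])[0])
for n,u in dict(studA=(320,171),studB=(360,158),studC=(348,270),rest=(231,171),gauge=(163,194),red=(192,118),yel=(286,114),spare=(249,105),base=(246,330)).items():
    print(n,np.round(onplane(t,u,0.03),3))
for n,u in dict(studA=(331,262),studB=(376,282),studC=(259,348),rest=(267,205),gauge=(211,183)).items():
    print(n,np.round(onplane(s,u,0.03),3))
crop(t,295,140,385,190,8,"pics/t_studs.png")
crop(t,135,170,195,215,10,"pics/t_gauge.png")
crop(s,180,130,300,240,5,"pics/s_gauge.png")
crop(t,195,135,270,205,8,"pics/t_rest.png")
crop(s,310,240,400,305,7,"pics/s_studs.png")
E
```

```text
cam [-0.08683226 -0.70232714  0.91830306] [3.79020759e-01 4.84906650e-04 1.34940199e+00]
studA [[ 0.519 -0.235  0.03 ]]
studB [[ 0.559 -0.361  0.03 ]]
studC [[ 0.216 -0.317  0.03 ]]
rest [[0.52  0.037 0.03 ]]
gauge [[0.451 0.245 0.03 ]]
red [[0.686 0.157 0.03 ]]
yel [[ 0.697 -0.133  0.03 ]]
spare [[ 0.725 -0.019  0.03 ]]
base [[ 0.039 -0.005  0.03 ]]
studA [[ 0.512 -0.249  0.03 ]]
studB [[ 0.556 -0.367  0.03 ]]
studC [[ 0.21  -0.326  0.03 ]]
rest [[0.517 0.026 0.03 ]]
gauge [[0.44  0.217 0.03 ]]
```

View pics/t_studs.png

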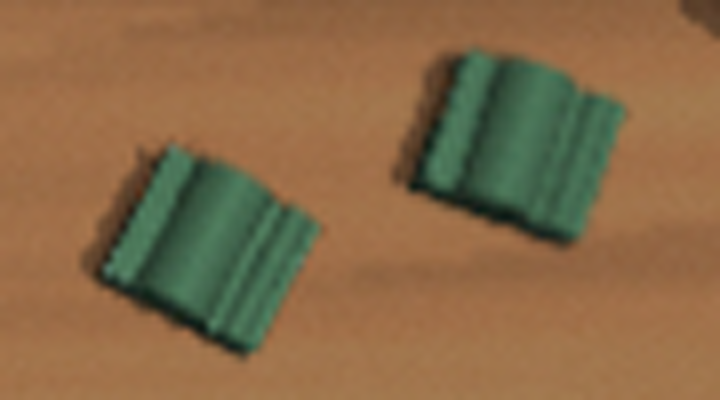

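View pics/t_gauge.png

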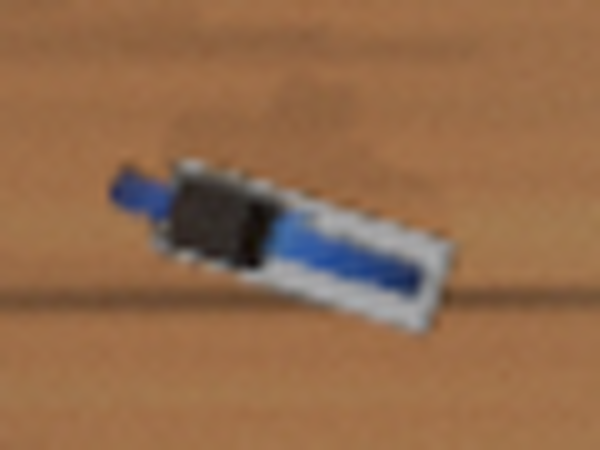

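View pics/s_gauge.png

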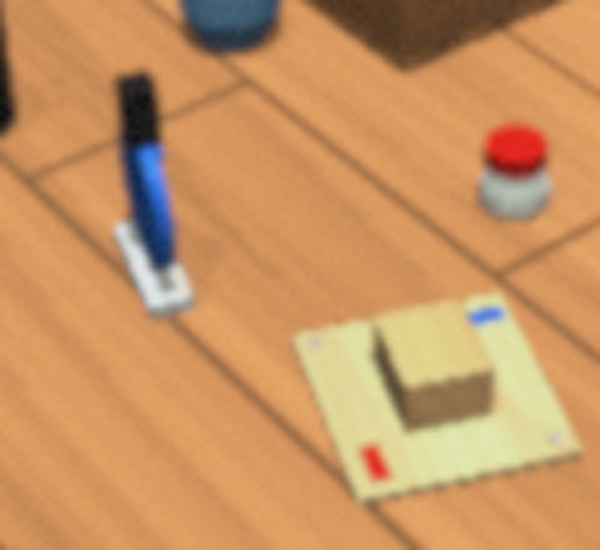

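View pics/t_rest.png

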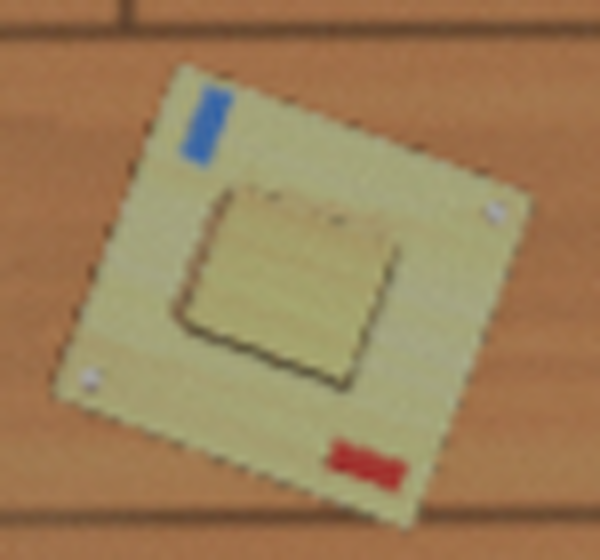

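View pics/s_studs.png

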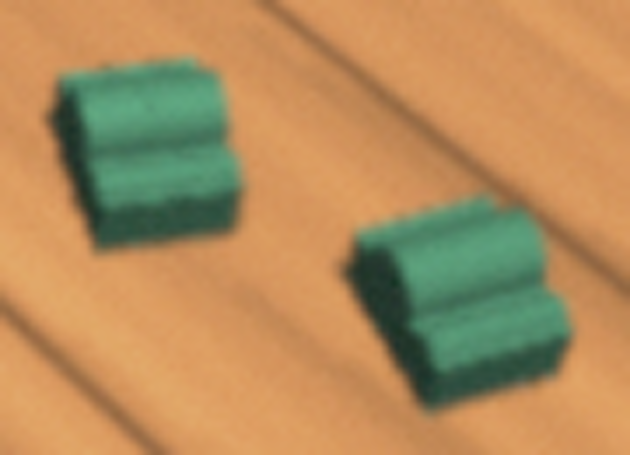

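Candidates for the stud in the top view are A (320,171) at y≈-0.235, B (360,158) at y≈-0.36 and C (348,270) at y≈-0.32. +y is the robot's left, so A is the stud meant. The crop shows it clear of its neighbours, with the low bump on its right (-y) side. Next I'll zoom in on the gauge to find its face, and check with a mask that no other green block lies further left.

```bash
python3 - <<'E'
from h import *
from plant import robot
print(robot.tcp_to_tips)
s,t=load("side0.npz"),load("top0.npz")
crop(s,195,138,225,200,10,"pics/s_gauge2.png")
crop(t,140,178,185,210,16,"pics/t_gauge2.png")
for nm,c in (("top",t),("side",s)):
    hsv=cv2.cvtColor(c["img"],cv2.COLOR_RGB2HSV)
    m=cv2.inRange(hsv,(65,80,30),(95,255,200))
    n,l,st,ce=cv2.connectedComponentsWithStats(m)
    for i in range(1,n):
        if st[i,4]>60: print(nm,st[i],np.round(ce[i],1))
E
```

```text
0.1861
top [199  57  75  12 544] [237.6  62.2]
top [403  79  17  19 130] [410.8  88.4]
top [347 147  25  23 372] [359.5 157.6]
top [309 159  25  25 370] [320.9 170.9]
top [335 259  26  25 361] [347.9 270.8]
side [161   0  16  13 161] [168.6   5.6]
side [187   0   9  14 100] [191.7   5.6]
side [225   0  18  58 584] [232.7  25.4]
side [186  18  15  43 243] [193.2  40.4]
side [207  25  12  43 262] [212.6  48.8]
side [260  91   9  16  77] [264.7  99.2]
side [324 140  20  14 127] [332.  146.9]
side [327 152  49  34 510] [354.  166.2]
side [319 249  25  25 479] [330.8 261.1]
side [361 269  30  28 569] [375.6 282.1]
side [469 271  23  21 329] [480.1 281.8]
side [245 332  28  33 665] [258.8 347.3]
```

View pics/s_gauge2.png

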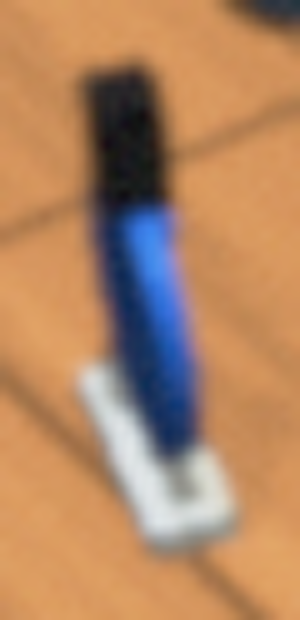

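View pics/t_gauge2.png

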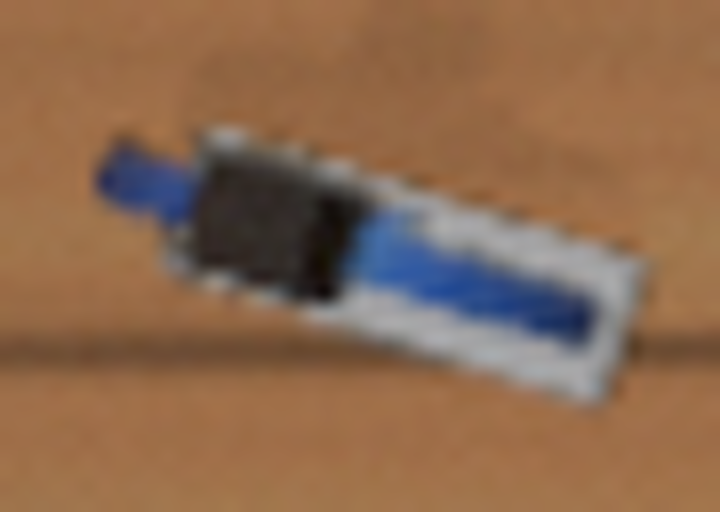

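The masks find no green block further left, so stud A it is. Next I'll measure the rest and the stud accurately.

```bash
python3 - <<'E'
from h import *
s,t=load("side0.npz"),load("top0.npz")
crop(t,302,152,342,192,18,"pics/t_studA.png")
crop(s,312,240,352,280,18,"pics/s_studA.png")
# board by colour
for nm,c in (("top",t),("side",s)):
    hsv=cv2.cvtColor(c["img"],cv2.COLOR_RGB2HSV)
    x0,y0,x1,y1=(195,135,270,207) if nm=="top" else (230,180,305,240)
    big=cv2.resize(c["img"][y0:y1,x0:x1],None,fx=8,fy=8,interpolation=cv2.INTER_CUBIC)
    lab=cv2.cvtColor(big,cv2.COLOR_RGB2LAB); hs=cv2.cvtColor(big,cv2.COLOR_RGB2HSV)
    print(nm, hs[280 if nm=="top" else 250,120], hs[5,5])
    m=cv2.inRange(hs,(20,40,120),(40,255,255))
    m=cv2.morphologyEx(m,cv2.MORPH_CLOSE,np.ones((41,41)))
    cs,_=cv2.findContours(m,cv2.RETR_EXTERNAL,cv2.CHAIN_APPROX_NONE)
    k=max(cs,key=cv2.contourArea)
    h=cv2.convexHull(k)
    ap=cv2.approxPolyDP(h,20,True).reshape(-1,2)
    px=(ap+0.5)/8-0.5+[x0,y0]
    print(nm,px.round(2).tolist())
    W=onplane(c,px,0.008)
    print(W.round(4).tolist(),"centre",W.mean(0).round(4),"sides",[np.linalg.norm(W[i]-W[i-1]).round(4) for i in range(len(W))])
E
```

```text
top [ 29  70 165] [ 13 139 161]
top [[217.19, 142.94], [260.81, 159.19], [245.31, 200.44], [201.31, 183.56]]
[[0.611, 0.0808, 0.008], [0.5591, -0.0548, 0.008], [0.4311, -0.0057, 0.008], [0.4843, 0.1303, 0.008]] centre [0.5214 0.0377 0.008 ] sides [np.float64(0.1361), np.float64(0.1452), np.float64(0.1372), np.float64(0.146)]
side [ 25  84 218] [ 14 143 200]
side [[279.44, 188.31], [294.81, 220.06], [251.31, 229.44], [238.94, 196.81]]
[[0.6128, 0.0809, 0.008], [0.556, -0.0575, 0.008], [0.4306, -0.0084, 0.008], [0.4857, 0.1283, 0.008]] centre [0.5213 0.0358 0.008 ] sides [np.float64(0.1357), np.float64(0.1497), np.float64(0.1347), np.float64(0.1473)]
```

View pics/t_studA.png

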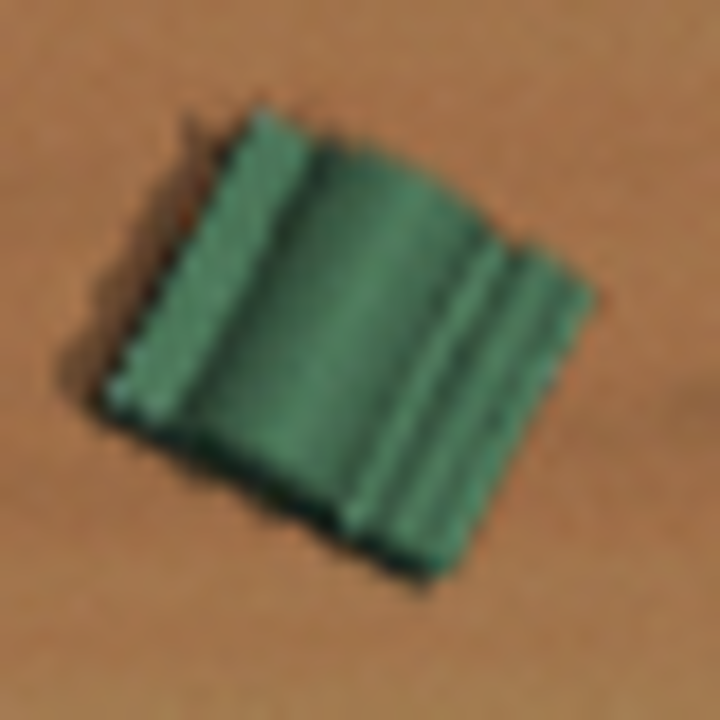

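View pics/s_studA.png

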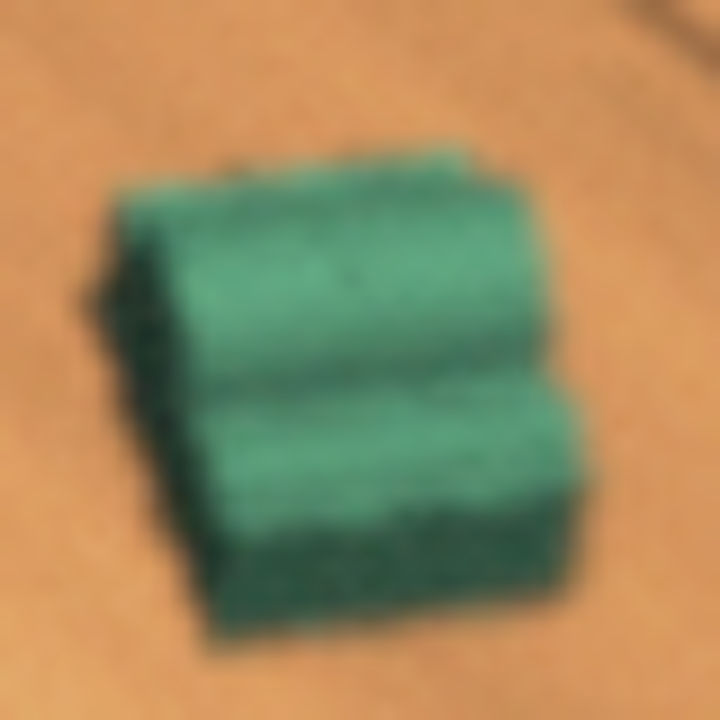

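The rest measures about 136 x 146 mm, against a nominal 140 x 150. Its centre is (0.5214, 0.037) and its yaw ≈ -0.365, with both views agreeing to 2 mm. In the stud A crops, the top edges of the 30 mm block are at top-crop (258,108), (108,395), (600,290), (450,570) and side-crop (120,190), (468,150), (580,487), (232,535).

```bash
python3 - <<'E'
from h import *
s,t=load("side0.npz"),load("top0.npz")
def ct(p,x0,y0,k=18): return (np.array(p,float)+0.5)/k-0.5+[x0,y0]
# order: +y far(+x), +y near(-x), -y near, -y far   (names by world)
T=ct([(258,108),(108,395),(450,570),(600,290)],302,152)
S=ct([(468,150),(120,190),(232,535),(580,487)],312,240)
for nm,c,P in (("top",t,T),("side",s,S)):
    W=onplane(c,P,0.03)[:,:2]
    print(nm,W.round(4).tolist(),"c",W.mean(0).round(4))
    print(" sides",[np.linalg.norm(W[i]-W[i-1]).round(4) for i in range(4)])
    ex=(W[0]-W[1]+W[3]-W[2]); ey=(W[0]-W[3]+W[1]-W[2])
    print(" yaw from x",np.arctan2(ex[1],ex[0]).round(4),"from y",(np.arctan2(ey[1],ey[0])-np.pi/2).round(4))
for i in range(4): print(tri(t,T[i],s,S[i]))
E
```

```text
top [[0.5606, -0.2232], [0.5115, -0.1966], [0.4813, -0.2547], [0.5291, -0.2815]] c [ 0.5206 -0.239 ]
 sides [np.float64(0.0662), np.float64(0.0558), np.float64(0.0654), np.float64(0.0548)]
 yaw from x -0.5032 from y -0.4875
side [[0.5613, -0.2252], [0.5142, -0.1982], [0.4813, -0.2558], [0.5274, -0.2811]] c [ 0.5211 -0.2401]
 sides [np.float64(0.0653), np.float64(0.0543), np.float64(0.0663), np.float64(0.0525)]
 yaw from x -0.5115 from y -0.5317
(array([ 0.56144561, -0.22404142,  0.0286985 ]), np.float64(0.0017814996407762582))
(array([ 0.5126319 , -0.19757047,  0.03033715]), np.float64(0.0030267765732759676))
(array([ 0.48163141, -0.25512955,  0.02905325]), np.float64(0.000709514150809553))
(array([ 0.52858454, -0.28112023,  0.02927837]), np.float64(0.0015277861079690256))
```

Stud A's centre is (0.521, -0.2395) and its yaw ≈ -0.505. It measures 55 x 66 mm at a triangulated height of 29-30 mm, as it should. Next I'll work out the first move.

```bash
cat >> h.py <<'E'
def pose():
    from plant import read_state
    s=read_state(); return np.array(s["tool_pos"]),R.from_rotvec(s["orientation"]),s
def Rdown(yaw_jaw, ref=None):
    "tool z down, tool y (jaws) along heading yaw_jaw (or opposite: nearest to ref)"
    out=[]
    for a in (yaw_jaw,yaw_jaw+np.pi):
        y=np.array([np.cos(a),np.sin(a),0]); z=np.array([0,0,-1.]); x=np.cross(y,z)
        out.append(R.from_matrix(np.c_[x,y,z]))
    if ref is None: return out[0]
    return min(out,key=lambda r:(ref.inv()*r).magnitude())
def move(p0,R0,p1,R1):
    sh=R0.inv().apply(np.asarray(p1)-p0)/0.5; tu=(R0.inv()*R1).as_rotvec()/(np.pi/4)
    print("shift",sh.round(4).tolist(),"turn",tu.round(4).tolist()); return sh,tu
E
python3 - <<'E'
from h import *
p,Rc,s=pose()
print(Rc.as_matrix().round(3))
Rt=Rdown(-0.505,Rc); print("target",Rt.as_matrix().round(3))
move(p,Rc,[0.521,-0.2395,0.30],Rt)
move(p,Rc,[0.40,0.10,0.405],Rt)
print(s["q"])
E
```

```text
[[-0.958  0.288 -0.001]
 [ 0.288  0.958 -0.002]
 [ 0.    -0.002 -1.   ]]
target [[-0.484 -0.875  0.   ]
 [-0.875  0.484  0.   ]
 [-0.     0.    -1.   ]]
shift [-1.1358, -1.3584, 0.2097] turn [-0.0016, -0.0015, -1.7285]
shift [-0.7087, -0.778, -0.0012] turn [-0.0016, -0.0015, -1.7285]
[ 1.19363479e+00  1.31104872e-01  1.48912285e+00 -2.45487613e-05
  1.52297982e+00 -8.54220002e-02]
```

Request:
send_rows:
  rows:
    - [-0.709,-0.778,0,0,0,1.0,0]
    - [-0.709,-0.778,0,0,0,1.0,0]
    - [-0.709,-0.778,0,0,0,1.0,0]
    - [-0.709,-0.778,0,0,0,1.0,0]
    - [-0.709,-0.778,0,0,0,1.0,0]
    - [-0.709,-0.778,0,0,0,1.0,0]
    - [-0.709,-0.778,0,0,0,1.0,0]
    - [-0.709,-0.778,0,0,0,1.0,0]
    - [-0.709,-0.778,0,0,0,1.0,0]
    - [-0.709,-0.778,0,0,0,1.0,0]
    - [-0.709,-0.778,0,0,0,1.0,0]
  grip_force: 40

```text
t: 1.2
tool_pos: [0.4009, 0.097, 0.4046]
orientation: [1.614, 2.694, -0.001]
force: [-0.6, 1.0, 0.0]
opening: 0.093
```

```bash
python3 - <<'E'
from h import *
p,Rc,s=pose()
print(s["t"],p,s["q"].round(3) if hasattr(s["q"],'round') else s["q"],s["force"])
y=Rc.as_matrix()[:,1]; print("heading",np.arctan2(y[1],y[0]))
Rt=Rdown(-0.505,Rc); print("heading t",Rt.as_matrix()[:,1])
move(p,Rc,[0.521,-0.2395,0.27],Rt)
E
```

```text
1.2 [0.40087435 0.09704813 0.40456393] [ 1.130e-01 -4.010e-01  1.973e+00 -1.000e-03  1.570e+00 -3.780e-01] [-0.61500287  1.01423339  0.04584904]
heading 0.4910872944426113
heading t [ 0.87517447 -0.48380744  0.        ]
shift [-0.7066, -0.1055, 0.2697] turn [0.0003, 0.0011, 1.2683]
```

Request:
send_rows:
  rows:
    - [-0.707,-0.105,0.27,0,0,1.0,0]
    - [-0.707,-0.105,0.27,0,0,1.0,0]
    - [-0.707,-0.105,0.27,0,0,1.0,0]
    - [-0.707,-0.105,0.27,0,0,1.0,0]
    - [-0.707,-0.105,0.27,0,0,1.0,0]
    - [-0.707,-0.105,0.27,0,0,1.0,0]
    - [-0.707,-0.105,0.27,0,0,1.0,0]
    - [-0.707,-0.105,0.27,0,0,1.0,0]
    - [-0.707,-0.105,0.27,0,0,1.0,0]

```text
t: 2.1
tool_pos: [0.5209, -0.2391, 0.2668]
orientation: [-2.522, -1.869, 0.003]
force: [-0.9, -0.9, 0.5]
opening: 0.093
```

```bash
python3 - <<'E'
from h import *
p,Rc,s=pose()
print(s["t"],p,s["force"])
Rt=Rdown(-0.505,Rc)
move(p,Rc,[0.521,-0.2395,0.191],Rt)
E
```

```text
2.1 [ 0.52093752 -0.23906626  0.26677853] [-0.93722417 -0.86807626  0.52626072]
shift [-0.0008, 0.0009, 0.1516] turn [-0.0047, 0.0005, 0.2672]
```

Request:
send_rows:
  rows:
    - [-0.001,0.001,0.04,0,0,0.15,0]
    - [-0.001,0.001,0.09,0,0,0.267,0]
    - [-0.001,0.001,0.13,0,0,0.267,0]
    - [-0.001,0.001,0.151,0,0,0.267,0]
    - [-0.001,0.001,0.151,0,0,0.267,0]
    - [-0.001,0.001,0.151,0,0,0.267,0.3]
    - [-0.001,0.001,0.151,0,0,0.267,1]
    - [-0.001,0.001,0.151,0,0,0.267,1]
    - [-0.001,0.001,0.151,0,0,0.267,1]
    - [-0.001,0.001,0.151,0,0,0.267,1]
    - [-0.001,0.001,0.151,0,0,0.267,1]

```text
t: 3.2
tool_pos: [0.5219, -0.2368, 0.1946]
orientation: [2.703, 1.601, 0.0]
force: [-1.1, 0.4, 2.5]
opening: 0.0562
```

```bash
python3 - <<'E'
from h import *
p,Rc,s=pose()
print(s["t"],p,s["force"],s["opening"])
y=Rc.as_matrix()[:,1]; print("heading",np.arctan2(y[1],y[0]))
# target above rest: offcut heading x axis -0.365
Rt=Rdown(-0.365,Rc)
move(p,Rc,[p[0],p[1],0.27],Rc)
move(p,Rc,[0.5214,0.037,0.29],Rt)
E
```

```text
3.2 [ 0.52187937 -0.23677214  0.19464518] [-1.13748112  0.41809963  2.45934313] 0.056185887174891355
heading -0.5015535984739845
shift [-0.0, 0.0001, -0.1507] turn [0.0, 0.0, 0.0]
shift [0.4796, -0.264, -0.1908] turn [0.0005, 0.0, -0.1739]
```

The grip is at 56.2 mm, which matches the stud. The settled TCP is at y = -0.2368, so the stud sits about 2.8 mm towards its own -y from the tool axis. I'll compensate for that when placing it.

```bash
python3 - <<'E'
from h import *
p,Rc,s=pose()
Rt=Rdown(-0.365,Rc)
move(p,Rc,[0.5224,0.0394,0.275],Rt)
E
```

```text
shift [0.4848, -0.2646, -0.1608] turn [0.0005, 0.0, -0.1739]
```

Request:
send_rows:
  rows:
    - [0,0,-0.06,0,0,0,1]
    - [0,0,-0.13,0,0,0,1]
    - [0.02,-0.01,-0.18,0,0,0,1]
    - [0.09,-0.05,-0.18,0,0,-0.03,1]
    - [0.17,-0.093,-0.18,0,0,-0.07,1]
    - [0.25,-0.136,-0.17,0,0,-0.1,1]
    - [0.33,-0.18,-0.165,0,0,-0.13,1]
    - [0.4,-0.218,-0.161,0,0,-0.16,1]
    - [0.46,-0.25,-0.161,0,0,-0.174,1]
    - [0.485,-0.265,-0.161,0,0,-0.174,1]
    - [0.485,-0.265,-0.161,0,0,-0.174,1]
    - [0.485,-0.265,-0.161,0,0,-0.174,1]
    - [0.485,-0.265,-0.161,0,0,-0.174,1]

```text
t: 4.5
tool_pos: [0.5223, 0.0385, 0.2747]
orientation: [2.589, 1.78, -0.001]
force: [-0.4, -0.2, -1.5]
opening: 0.0555
```

```bash
python3 - <<'E'
from h import *
p,Rc,s=pose()
print(s["t"],p,s["force"],s["opening"])
y=Rc.as_matrix()[:,1]; print("heading",np.arctan2(y[1],y[0]))
c=grab("side","side1"); t=grab("top","top1")
crop(c,220,130,310,240,5,"pics/s1.png")
p,Rc,s=pose(); print(p)
move(p,Rc,[0.5224,0.0394,0.2435],Rdown(-0.365,Rc))
E
```

```text
4.5 [0.52226711 0.03846453 0.27467674] [-0.36752142 -0.16538484 -1.45820564] 0.055454087184802534
heading -0.36617278629207495
[0.52229721 0.03844642 0.27473197]
shift [0.0019, -0.0005, 0.0625] turn [0.0001, 0.0003, -0.002]
```

View pics/s1.png

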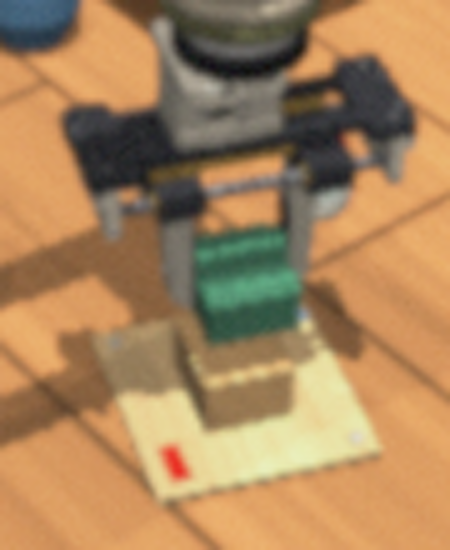

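Side crop: the stud is held level, squarely above the pine offcut, and its front edge (200-300, 340) is roughly parallel to the offcut's front edge. Next is a gentle descent.

Request:
send_rows:
  rows:
    - [0.002,-0.0005,0.02,0,0,-0.002,1]
    - [0.002,-0.0005,0.04,0,0,-0.002,1]
    - [0.002,-0.0005,0.054,0,0,-0.002,1]
    - [0.002,-0.0005,0.06,0,0,-0.002,1]
    - [0.002,-0.0005,0.063,0,0,-0.002,1]
    - [0.002,-0.0005,0.064,0,0,-0.002,1]
    - [0.002,-0.0005,0.064,0,0,-0.002,1]

```text
t: 5.3
tool_pos: [0.5225, 0.0407, 0.2429]
orientation: [2.586, 1.783, 0.001]
force: [0.6, -0.9, -2.5]
opening: 0.056
```

```bash
python3 - <<'E'
from h import *
c=grab("side","side2"); t=grab("top","top2")
crop(c,240,160,300,235,9,"pics/s2.png")
p,Rc,s=pose()
print(s["t"],p,s["force"],s["opening"])
E
```

```text
5.4 [0.5224596  0.04071563 0.24300809] [-0.6610157  -0.13549702 -1.32843936] 0.055681753825506934
```

View pics/s2.png

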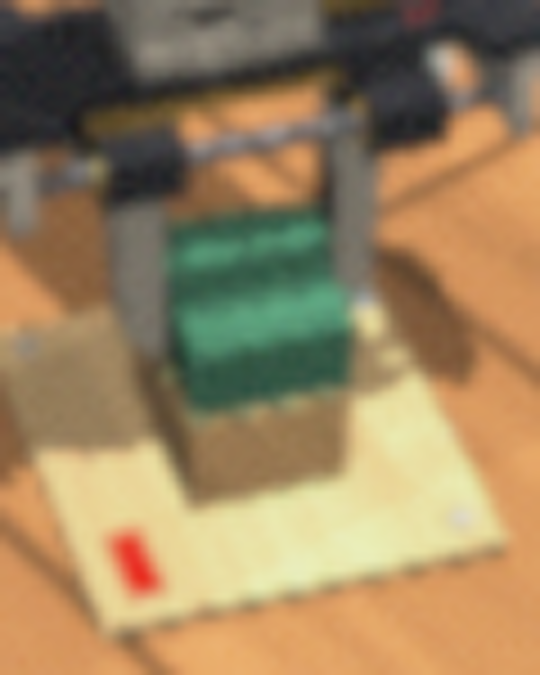

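```bash
python3 - <<'E'
from h import *
c=load("side2.npz")
crop(c,254,190,284,220,20,"pics/s2b.png")
t=load("top2.npz"); crop(t,215,150,250,190,15,"pics/t2b.png")
E
```

```text
(no output)
```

View pics/s2b.png

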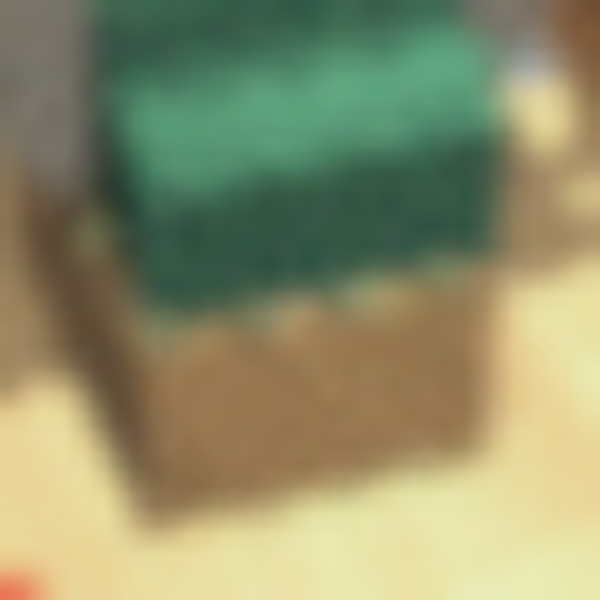

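View pics/t2b.png

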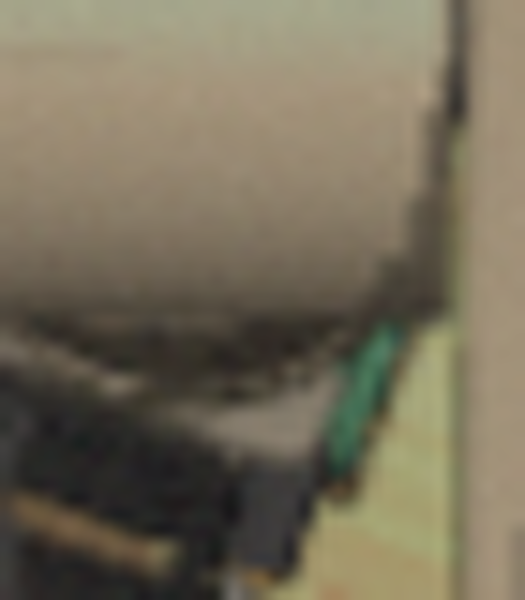

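There is only a thin pale strip, about 0.5 px or 1-1.5 mm, in front of the stud, and it is still just above contact (Fz ≈ its weight). I'll nudge it 1 mm to the front and lower it until it touches.

Request:
send_rows:
  rows:
    - [-0.0022,0,0,0,0,0,1]
    - [-0.0022,0,0.001,0,0,0,1]
    - [-0.0022,0,0.002,0,0,0,1]
    - [-0.0022,0,0.003,0,0,0,1]
    - [-0.0022,0,0.003,0,0,0,1]

```text
t: 5.9
tool_pos: [0.5221, 0.0396, 0.2426]
orientation: [2.586, 1.784, 0.0]
force: [-7.1, -0.1, 10.9]
opening: 0.0562
```

```bash
python3 - <<'E'
from h import *
c=grab("side","side3")
crop(c,254,190,284,220,20,"pics/s3b.png")
p,Rc,s=pose()
print(s["t"],p,s["force"],s["opening"])
E
```

```text
5.95 [0.52204692 0.03956924 0.24260168] [-6.65702696 -1.35998059 10.45696451] 0.05562291756513057
```

View pics/s3b.png

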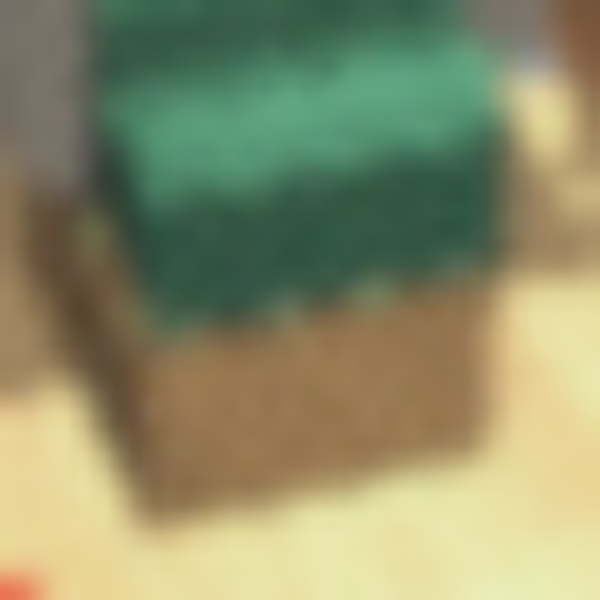

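The strip has closed and the stud is in contact (Fz ≈ 10 N). It sits about 1 mm towards the offcut's +x side, so I'll lift slightly, shift 1 mm back, set it down lightly and release.

Request:
send_rows:
  rows:
    - [0,0,-0.003,0,0,0,1]
    - [0,-0.002,-0.003,0,0,0,1]
    - [0,-0.002,-0.001,0,0,0,1]
    - [0,-0.002,-0.0005,0,0,0,1]
    - [0,-0.002,-0.0005,0,0,0,0.3]
    - [0,-0.002,-0.0005,0,0,0,0.2]
    - [0,-0.002,-0.0005,0,0,0,0.2]
    - [0,-0.002,-0.04,0,0,0,0.2]
    - [0,-0.002,-0.1,0,0,0,0.2]
    - [0,-0.002,-0.18,0,0,0,0.2]
    - [0,-0.002,-0.26,0,0,0,0]

```text
t: 7.05
tool_pos: [0.5206, 0.04, 0.3719]
orientation: [-2.585, -1.783, 0.002]
force: [1.1, 0.3, -0.9]
opening: 0.079
```

```bash
python3 - <<'E'
from h import *
c=grab("side","side4"); t=grab("top","top4")
crop(c,240,165,300,230,10,"pics/s4b.png")
crop(t,205,145,260,200,10,"pics/t4b.png")
p,Rc,s=pose()
print(s["t"],p,s["force"],s["opening"])
E
```

```text
7.15 [0.52273597 0.0399894  0.37802165] [ 1.74099801  0.42459235 -0.31400446] 0.08590208717725528
```

View pics/s4b.png

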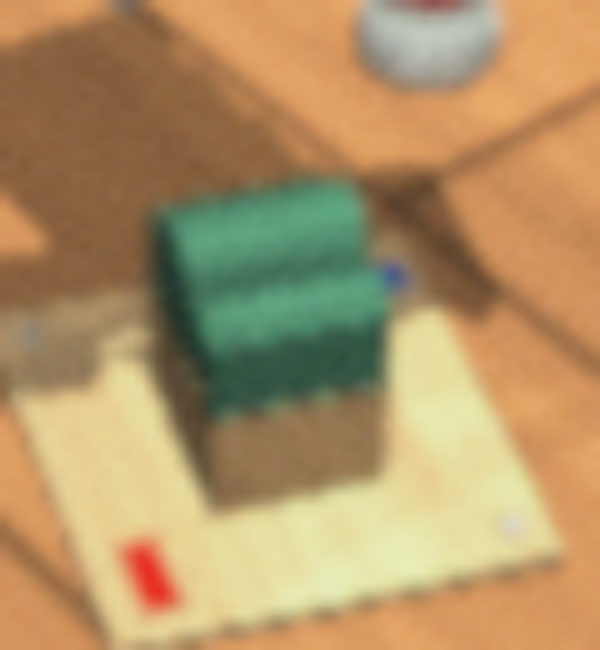

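View pics/top4.png

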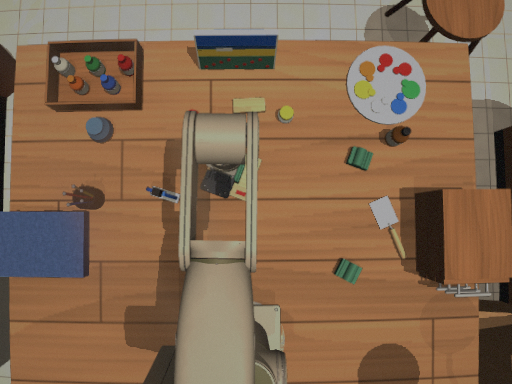

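The side crop shows the stud laid flush on the offcut, its front and left faces continuous with the offcut's. Next I'll measure the gauge from the first pictures, with the arm out of the way. Its foot corners in the 16x top crop are about (210,130), (165,262), (602,402) and (648,262).

```bash
python3 - <<'E'
from h import *
s,t=load("side0.npz"),load("top0.npz")
def ct(p,x0,y0,k): return (np.array(p,float)+0.5)/k-0.5+[x0,y0]
T=ct([(210,130),(165,262),(602,402),(648,262)],140,178,16)
W=onplane(t,T,0.012)[:,:2]
print("foot corners",W.round(4).tolist(),"c",W.mean(0).round(4),[np.linalg.norm(W[i]-W[i-1]).round(4) for i in range(4)])
l=(W[3]-W[0]+W[2]-W[1])/2; sh=(W[0]-W[1]+W[3]-W[2])/2
print("long dir",np.arctan2(*l[::-1]),"short",np.arctan2(*sh[::-1]))
# side: foot top corners from 10x crop origin (195,138)
S=ct([(80,378),(148,540),(240,515),(195,445)],195,138,10)
WS=onplane(s,S,0.012)[:,:2]; print("side",WS.round(4).tolist())
# grip top corners in top view at z=0.154
G=ct([(208,150),(190,268),(310,300),(330,180)],140,178,16)
WG=onplane(t,G,0.154)[:,:2]; print("grip",WG.round(4).tolist(),WG.mean(0).round(4),[np.linalg.norm(WG[i]-WG[i-1]).round(4) for i in range(4)])
GS=ct([(80,80),(150,70),(165,200),(105,210)],195,138,10)
print(onplane(s,GS[:2],0.154).round(4))
# dark mask grip top & grip in both
for nm,c,(x0,y0,x1,y1) in (("top",t,(140,178,185,210)),("side",s,(195,138,225,200))):
    k=16
    big=cv2.resize(c["img"][y0:y1,x0:x1],None,fx=k,fy=k,interpolation=cv2.INTER_CUBIC)
    hs=cv2.cvtColor(big,cv2.COLOR_RGB2HSV)
    m=cv2.inRange(big,(0,0,0),(75,75,75))
    cs,_=cv2.findContours(m,cv2.RETR_EXTERNAL,cv2.CHAIN_APPROX_NONE); q=max(cs,key=cv2.contourArea)
    r=cv2.minAreaRect(q); b=cv2.boxPoints(r)
    print(nm,"dark",ct(np.array(r[0]),x0,y0,k),np.array(r[1])/k, ct(b,x0,y0,k).round(2).tolist())
    w=cv2.inRange(hs,(0,0,130),(180,50,255)); w=cv2.morphologyEx(w,cv2.MORPH_CLOSE,np.ones((31,31)))
    cs,_=cv2.findContours(w,cv2.RETR_EXTERNAL,cv2.CHAIN_APPROX_NONE); q=np.vstack([x for x in cs if cv2.contourArea(x)>300]); r=cv2.minAreaRect(q); b=cv2.boxPoints(r)
    print(nm,"white",ct(np.array(r[0]),x0,y0,k),np.array(r[1])/k,"->",onplane(c,ct(np.array(r[0]),x0,y0,k),0.012), "corners",onplane(c,ct(b,x0,y0,k),0.012)[:,:2].round(4).tolist())
E
```

```text
foot corners [[0.4785, 0.281], [0.453, 0.2896], [0.4254, 0.2046], [0.4524, 0.1958]] c [0.4523 0.2427] [np.float64(0.0891), np.float64(0.0269), np.float64(0.0893), np.float64(0.0284)]
long dir -1.8765396675291046 short -0.3212717929628279
side [[0.4502, 0.2857], [0.4234, 0.203], [0.4534, 0.195], [0.4613, 0.233]]
grip [[0.4645, 0.2515], [0.4441, 0.2545], [0.4384, 0.2336], [0.4591, 0.2302]] [0.4515 0.2425] [np.float64(0.0219), np.float64(0.0206), np.float64(0.0217), np.float64(0.021)]
[[0.4439 0.2537 0.154 ]
 [0.4637 0.2448 0.154 ]]
top dark [156.62872124 191.85786438] [10.61573029  7.48345041] [[150.42, 193.75], [152.76, 186.64], [162.84, 189.97], [160.5, 197.07]]
top white [169.22573471 195.5565567 ] [19.66654396  9.79114532] -> [[0.44748216 0.22925915 0.012     ]] corners [[0.4422, 0.2629], [0.4711, 0.254], [0.4527, 0.1957], [0.4239, 0.2046]]
side dark [207.31014919 152.34195518] [14.71971512  6.74204254] [[203.63, 145.13], [210.37, 144.85], [210.99, 159.55], [204.25, 159.84]]
side white [208.89687443 176.01437378] [33.39670944 12.61760902] -> [[0.46505028 0.26969085 0.012     ]] corners [[0.4847, 0.36], [0.5264, 0.345], [0.4469, 0.1869], [0.4093, 0.2014]]
```

The gauge's foot centre is (0.4523, 0.2427) and its grip centre (0.4515, 0.2425), so it stands upright and the points agree. The long axis heads at 1.265 (mod π), and which side the face is on is still unclear. I'll grip it with the jaws along the gauge's long (y) axis, which is the stiffest for the lean.

```bash
python3 - <<'E'
from h import *
p,Rc,s=pose()
y=Rc.as_matrix()[:,1]; print(p,"heading",np.arctan2(y[1],y[0]),s["q"])
move(p,Rc,[0.452,0.2426,0.375],Rc)
E
```

```text
[0.52273597 0.0399894  0.37802165] heading -0.36324573284222295 [-2.14745370e-02 -6.68286053e-02  1.73848460e+00  2.53902036e-05
  1.45938209e+00  3.41750815e-01]
shift [0.3285, -0.2763, 0.0045] turn [0.0, 0.0, 0.0]
```

Request:
send_rows:
  rows:
    - [0.08,-0.06,0,0,0,-0.17,0]
    - [0.16,-0.13,0,0,0,-0.36,0]
    - [0.24,-0.2,0,0,0,-0.55,0]
    - [0.31,-0.26,0.004,0,0,-0.74,0]
    - [0.329,-0.276,0.004,0,0,-0.93,0]
    - [0.329,-0.276,0.004,0,0,-1.0,0]

```text
t: 7.75
tool_pos: [0.4491, 0.2452, 0.3683]
orientation: [-1.694, -2.645, 0.001]
force: [0.1, -0.6, -0.1]
opening: 0.0932
```

Request:
send_rows:
  rows:
    - [0,0,0,0,0,-0.19,0]
    - [0,0,0,0,0,-0.38,0]
    - [0,0,0,0,0,-0.57,0]
    - [0,0,0,0,0,-0.76,0]
    - [0,0,0,0,0,-0.95,0]
    - [0,0,0,0,0,-1.0,0]
    - [0,0,0,0,0,-1.0,0]
    - [0,0,0,0,0,-1.0,0]

```text
t: 8.55
tool_pos: [0.4503, 0.2428, 0.3686]
orientation: [-0.57, -3.089, 0.001]
force: [0.0, 0.8, -1.0]
opening: 0.0926
```

```bash
python3 - <<'E'
from h import *
t=grab("top","top5"); c=grab("side","side5")
crop(t,205,145,260,200,10,"pics/t5b.png")
p,Rc,s=pose()
y=Rc.as_matrix()[:,1]; print(s["t"],p,"heading",np.arctan2(y[1],y[0]),s["force"],s["opening"])
move(p,Rc,[0.452,0.2426,0.301],Rdown(1.265,Rc))
E
```

```text
8.65 [0.45039565 0.24277395 0.36890532] heading 1.206300323198317 [0.85398253 0.35816427 0.45699623] 0.09327018330060201
shift [-0.0032, 0.0009, 0.1358] turn [-0.0003, -0.0004, -0.0747]
```

View pics/t5b.png

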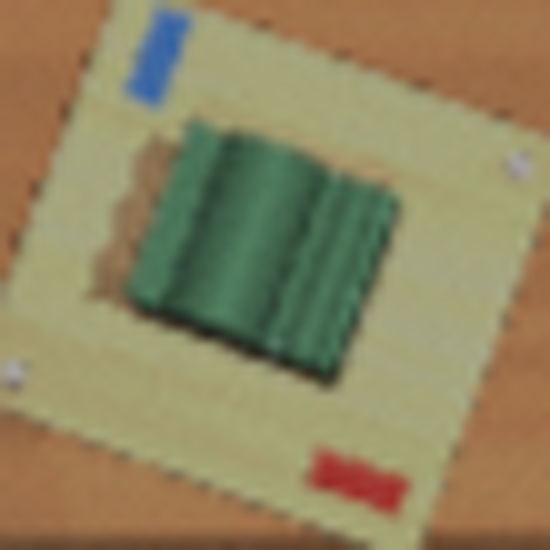

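View pics/side5.png

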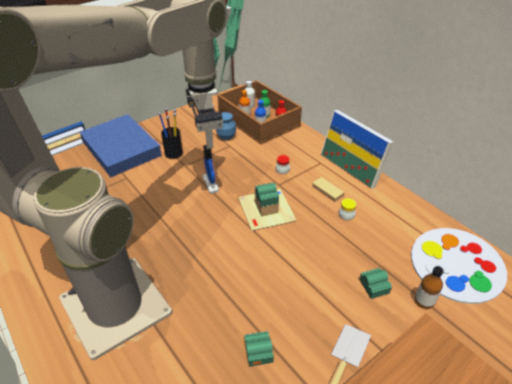

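The top crop shows the stud square on the board and clear of the tool, and the side view shows the gripper directly above the gauge (208,165). Next I'll measure the stud's fit and descend to the gauge.

```bash
python3 - <<'E'
from h import *
t=load("top5.npz")
crop(t,213,150,250,188,20,"pics/t5c.png")
def ct(p,x0,y0,k): return (np.array(p,float)+0.5)/k-0.5+[x0,y0]
P=ct([(192,120),(130,298),(328,375),(400,198)],205,145,10)
W=onplane(t,P,0.078)[:,:2]
print(W.round(4).tolist(),W.mean(0).round(4),[np.linalg.norm(W[i]-W[i-1]).round(4) for i in range(4)])
ex=(W[0]-W[1]+W[3]-W[2]); ey=(W[0]-W[3]+W[1]-W[2])
print(np.arctan2(ex[1],ex[0]),np.arctan2(ey[1],ey[0])-np.pi/2)
E
```

```text
[[0.5582, 0.0573], [0.5056, 0.0757], [0.4825, 0.0177], [0.5347, -0.0038]] [0.5203 0.0367] [np.float64(0.0656), np.float64(0.0557), np.float64(0.0625), np.float64(0.0564)]
-0.36383482697451414 -0.37266304711654397
```

View pics/t5c.png

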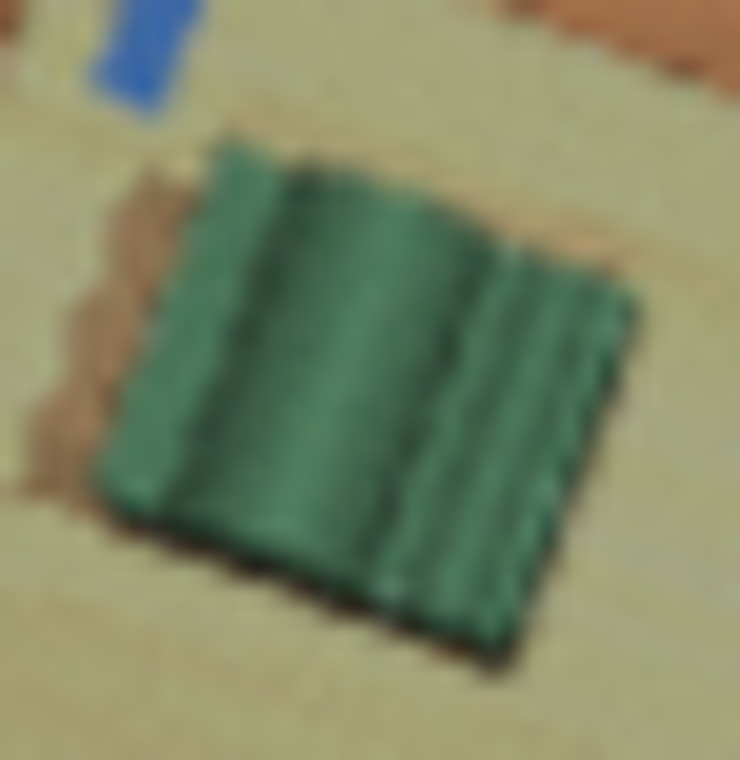

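Request:
send_rows:
  rows:
    - [-0.003,0.001,0.03,0,0,-0.04,0]
    - [-0.003,0.001,0.07,0,0,-0.075,0]
    - [-0.003,0.001,0.11,0,0,-0.075,0]
    - [-0.003,0.001,0.13,0,0,-0.075,0]
    - [-0.003,0.001,0.135,0,0,-0.075,0]
    - [-0.003,0.001,0.135,0,0,-0.075,0]
    - [-0.003,0.001,0.135,0,0,-0.075,0.5]
    - [-0.003,0.001,0.135,0,0,-0.075,0.7]
    - [-0.003,0.001,0.135,0,0,-0.075,1]
    - [-0.003,0.001,0.135,0,0,-0.075,1]
    - [-0.003,0.001,0.135,0,0,-0.075,1]
    - [-0.003,0.001,0.135,0,0,-0.075,1]
    - [-0.003,0.001,0.135,0,0,-0.075,1]
  grip_force: 50

```text
t: 9.95
tool_pos: [0.452, 0.2427, 0.3017]
orientation: [-0.476, -3.105, 0.0]
force: [0.7, -0.4, 0.3]
opening: 0.0412
```

Stud: centre (0.5203, 0.0367) and yaw -0.368. The rest, from the same camera, is (0.5214, 0.0377) and -0.365, so it is flush to about 1 mm. Next I'll finish closing on the grip.

Request:
send_rows:
  rows:
    - [0,0,0,0,0,0,1]
    - [0,0,0,0,0,0,1]
    - [0,0,0,0,0,0,1]
    - [0,0,0,0,0,0,1]
    - [0,0,0,0,0,0,1]

```text
t: 10.45
tool_pos: [0.4519, 0.2427, 0.3015]
orientation: [-0.476, -3.105, 0.0]
force: [-0.9, 0.2, -0.9]
opening: 0.0218
```

```bash
python3 - <<'E'
from h import *
p,Rc,s=pose()
y=Rc.as_matrix()[:,1]; print(s["t"],p,"heading",np.arctan2(y[1],y[0]),s["force"],s["opening"],s["q"])
# view position in front of the side camera
cam=np.array([-0.087,-0.702,0.918])
for P in ([0.45,0.15,0.42],[0.45,-0.10,0.45],[0.42,-0.12,0.45]):
    d=cam-np.array(P)+[0,0,0.24]; print(P,"heading to cam",np.arctan2(d[1],d[0]),"elev",np.arctan2(d[2],np.hypot(d[0],d[1])),np.linalg.norm(d))
E
```

```text
10.45 [0.45188739 0.24270466 0.30148413] heading 1.2664374509965484 [-0.89226835  0.21500836 -0.86992153] 0.021755890586752227 [ 3.92889145e-01 -3.08463100e-02  1.84701087e+00  1.64074830e-05
  1.32594643e+00 -8.73552223e-01]
[0.45, 0.15, 0.42] heading to cam -2.133184698839483 elev 0.6323947559700247 1.2485659774317095
[0.45, -0.1, 0.45] heading to cam -2.299188717162112 elev 0.720325647205942 1.0733298654188284
[0.42, -0.12, 0.45] heading to cam -2.287432545657966 elev 0.742270039562534 1.047395340833632
```

It is gripped at 21.8 mm. No red or black showed on the visible -x side, so the face is probably on the far side. I'll lift, and turn clockwise towards the side camera to read it.

```bash
python3 - <<'E'
from h import *
p,Rc,s=pose()
move(p,Rc,[0.45,-0.02,0.45],Rc)
E
```

```text
shift [-0.1537, -0.5025, -0.2969] turn [0.0, 0.0, 0.0]
```

Request:
send_rows:
  rows:
    - [0,0,-0.02,0,0,0,1]
    - [0,0,-0.08,0,0,0,1]
    - [0,0,-0.15,0,0,0.1,1]
    - [-0.01,-0.04,-0.22,0,0,0.25,1]
    - [-0.03,-0.11,-0.28,0,0,0.4,1]
    - [-0.055,-0.18,-0.297,0,0,0.55,1]
    - [-0.08,-0.25,-0.297,0,0,0.7,1]
    - [-0.105,-0.33,-0.297,0,0,0.85,1]
    - [-0.13,-0.42,-0.297,0,0,0.95,1]
    - [-0.154,-0.5,-0.297,0,0,1.0,1]

```text
t: 11.45
tool_pos: [0.4499, -0.0206, 0.4511]
orientation: [1.632, 2.683, 0.0]
force: [0.2, -0.1, -2.2]
opening: 0.0217
```

Request:
send_rows:
  rows:
    - [0,0,0,0,0,0.12,1]
    - [0,0,0,0,0,0.28,1]
    - [0,0,0,0,0,0.46,1]
    - [0,0,0,0,0,0.64,1]
    - [0,0,0,0,0,0.8,1]
    - [0,0,0,0,0,0.92,1]
    - [0,0,0,0,0,1.0,1]
    - [0,0,0,0,0,1.0,1]

```text
t: 12.25
tool_pos: [0.4504, -0.0189, 0.4508]
orientation: [2.533, 1.858, 0.0]
force: [0.1, -0.2, -2.8]
opening: 0.0215
```

```bash
python3 - <<'E'
from h import *
c=grab("side","side6")
p,Rc,s=pose()
y=Rc.as_matrix()[:,1]; print(s["t"],p,"heading",np.arctan2(y[1],y[0]),s["force"],s["opening"],s["q"])
uv=proj(c,[p+Rc.apply([0,0,0.167]),p+Rc.apply([0,0,0.237])]); print(uv)
u,v=uv[1].astype(int)
crop(c,u-30,v-40,u+35,v+35,9,"pics/s6b.png")
E
```

```text
12.3 [ 0.4504358  -0.01884088  0.45074524] heading -0.3029320837163972 [-0.0641171   0.21148849 -1.70080186] 0.021644138093858872 [-1.55599709e-01 -2.97593410e-01  1.80941276e+00 -4.21635560e-05
  1.62939346e+00  1.47329895e-01]
[[259.08739665 151.80274196]
 [259.05059097 173.60605597]]
```

View pics/s6b.png

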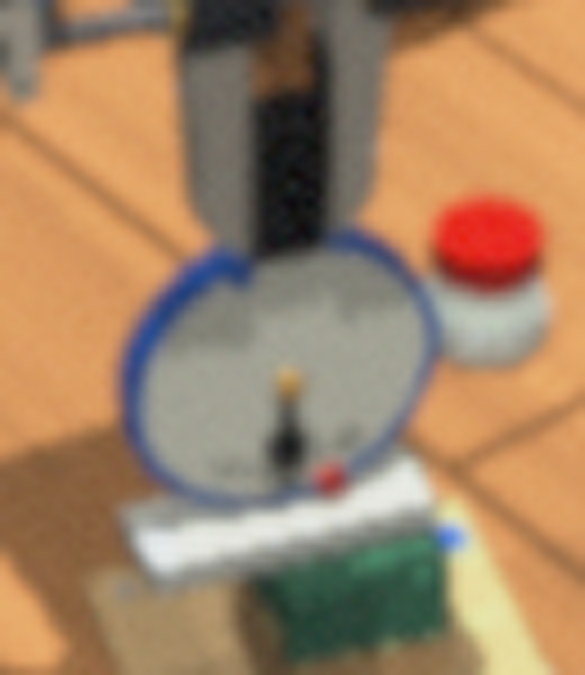

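The face now shows: the black pointer hangs plumb at crop (287,445), the yellow hub is at (289,382), and the red mark is at (332,478), to the pointer's right (+y). I'll measure the mark's angle on the face plane.

```bash
cat >> h.py <<'E'
def gframe(p,Rc,drop=0.3015):
    "gauge frame from the tool: x=-tool x, y=tool y, z=-tool z"
    M=Rc.as_matrix(); G=np.c_[-M[:,0],M[:,1],-M[:,2]]; o=p+M[:,2]*drop
    return o,G
def onface(c,uv,o,G,off):
    "image point -> (gy,gz) from dial axis, on the plane gauge x=off"
    ro,d=ray(c,uv); a=o+G@np.array([off,0,0.064]); n=G[:,0]
    P=ro+d*(((a-ro)@n)/(d@n))[:,None]
    return (P-a)@G[:,1:]
def blobs(c,box,lo,hi,k=8,rgb=False):
    x0,y0,x1,y1=box
    big=cv2.resize(c["img"][y0:y1,x0:x1],None,fx=k,fy=k,interpolation=cv2.INTER_CUBIC)
    im=big if rgb else cv2.cvtColor(big,cv2.COLOR_RGB2HSV)
    m=cv2.inRange(im,lo,hi)
    n,l,st,ce=cv2.connectedComponentsWithStats(m)
    out=[(st[i,4]/k/k,((ce[i]+0.5)/k-0.5+[x0,y0]).round(2)) for i in range(1,n) if st[i,4]>k*k*0.6]
    return sorted(out,key=lambda r:-r[0])
E
python3 - <<'E'
from h import *
c=load("side6.npz"); p,Rc,s=pose(); o,G=gframe(p,Rc)
print("gauge x heading",np.arctan2(G[1,0],G[0,0]),"axis px",proj(c,o+G@np.array([[0.005,0,0.064],[0.005,0,0.024],[0,0,0]]).T.T[0]) if 0 else proj(c,[o+G@v for v in np.array([[0.005,0,0.064],[0.005,0,0.024],[0.005,0,0.112]])]).round(2).tolist())
box=(240,168,280,192)
for a in (0,170):
    for ar,u in blobs(c,(235,160,285,195),(a,120,80),(a+10,255,255))[:3]: 
        print("red" ,ar,u,onface(c,u,o,G,0.006).round(4))
for ar,u in blobs(c,(240,165,280,192),(14,120,120),(30,255,255))[:3]: print("hub",ar,u,onface(c,u,o,G,0.008).round(4))
for ar,u in blobs(c,(245,172,275,190),(0,0,0),(70,70,70),rgb=True)[:4]: print("black",ar,u,onface(c,u,o,G,0.008).round(4))
E
```

```text
gauge x heading -1.8737284051163892 axis px [[259.73, 174.89], [259.7, 186.58], [259.78, 160.13]]
red 36.0625 [280.86 161.8 ] [[0.058  0.0278]]
red 3.34375 [265.32 185.78] [[ 0.0156 -0.0411]]
hub 38.5 [277.67 180.97] [[ 0.0502 -0.0331]]
hub 35.0625 [240.77 172.52] [[-0.0523  0.0251]]
hub 9.578125 [241.85 186.49] [[-0.0506 -0.0219]]
black 10.296875 [260.52 182.32] [[ 0.0011 -0.0232]]
```

```bash
python3 - <<'E'
from h import *
c=load("side6.npz"); p,Rc,s=pose(); o,G=gframe(p,Rc)
hub=np.array([261.1,175.4]); red=np.array([265.32,185.78]); blk=np.array([260.52,182.32])
h=onface(c,hub,o,G,0.008)[0]; r=onface(c,red,o,G,0.006)[0]; b=onface(c,blk,o,G,0.008)[0]
for n,q in (("red",r-h),("ptr",b-h)): print(n,q.round(4),np.arctan2(q[0],-q[1]).round(3))
Rt=Rdown(-0.80,Rc)*R.from_rotvec([0.30,0,0])
sh,tu=move(p,Rc,[0.37,-0.28,0.60],Rt)
E
```

```text
red [ 0.013 -0.041] 0.307
ptr [-0.0015 -0.023 ] -0.066
shift [-0.5465, 0.0024, -0.2985] turn [0.3745, 0.0948, 0.6281]
```

First estimate: the mark is at 0.31-0.37 rad. I'll go closer to the side camera, face on, with a 0.30 rad lean for a finer reading.

Request:
send_rows:
  rows:
    - [-0.04,0,-0.03,0.03,0.01,0.05,1]
    - [-0.1,0,-0.07,0.07,0.02,0.12,1]
    - [-0.17,0,-0.11,0.12,0.03,0.2,1]
    - [-0.24,0,-0.15,0.17,0.04,0.28,1]
    - [-0.31,0.001,-0.19,0.22,0.055,0.36,1]
    - [-0.38,0.001,-0.22,0.27,0.07,0.45,1]
    - [-0.45,0.002,-0.25,0.32,0.08,0.53,1]
    - [-0.51,0.002,-0.28,0.36,0.09,0.6,1]
    - [-0.545,0.002,-0.3,0.3745,0.095,0.628,1]
    - [-0.545,0.002,-0.3,0.3745,0.095,0.628,1]
    - [-0.545,0.002,-0.3,0.3745,0.095,0.628,1]
    - [-0.545,0.002,-0.3,0.3745,0.095,0.628,1]
    - [-0.545,0.002,-0.3,0.3745,0.095,0.628,1]
    - [-0.545,0.002,-0.3,0.3745,0.095,0.628,1]
    - [-0.545,0.002,-0.3,0.3745,0.095,0.628,1]
    - [-0.545,0.002,-0.3,0.3745,0.095,0.628,1]
    - [-0.545,0.002,-0.3,0.3745,0.095,0.628,1]

```text
t: 14.0
tool_pos: [0.3699, -0.279, 0.6002]
orientation: [-2.65, -1.073, 0.162]
force: [-0.5, 0.3, -3.0]
opening: 0.0215
```

```bash
python3 - <<'E'
from h import *
c=grab("side","side7")
p,Rc,s=pose(); o,G=gframe(p,Rc)
print(s["t"],p,s["force"],s["opening"]); print(G.round(3)); print("lean",np.arctan2(-G[2,1],np.hypot(*G[:2,1])))
uv=proj(c,[o+G@v for v in np.array([[0.005,0,0.064],[0.005,0,0.024],[0.005,0.0,0.112]])]); print(uv.round(2).tolist())
u,v=uv[0].astype(int)
crop(c,u-34,v-34,u+34,v+34,10,"pics/s7b.png"); print(u,v)
E
```

```text
14.05 [ 0.36987491 -0.27904811  0.60024102] [-0.01600479 -0.07965316 -1.7382237 ] 0.021717613300907466
[[-0.718  0.665  0.206]
 [-0.696 -0.686 -0.212]
 [-0.    -0.296  0.955]]
lean 0.3003020154707373
[[273.15, 191.02], [266.76, 204.97], [281.38, 173.06]]
273 191
```

View pics/s7b.png

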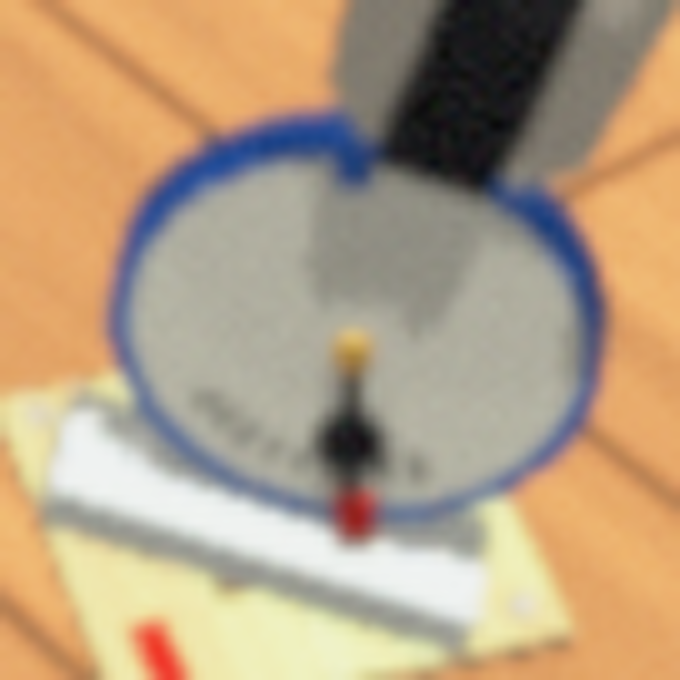

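The pointer weight (348,438) lies almost over the red mark (355,512), below the hub (351,350). I'll put numbers on what is left.

```bash
python3 - <<'E'
from h import *
c=load("side7.npz"); p,Rc,s=pose(); o,G=gframe(p,Rc)
box=(239,157,307,225)
B=lambda lo,hi,rgb=False: blobs(c,box,lo,hi,rgb=rgb)
print("red",[(a,u.tolist(),onface(c,u,o,G,0.006)[0].round(4).tolist()) for a,u in B((0,130,60),(8,255,255))[:3]],[(a,u.tolist(),onface(c,u,o,G,0.006)[0].round(4).tolist()) for a,u in B((172,130,60),(180,255,255))[:3]])
print("hub",[(a,u.tolist(),onface(c,u,o,G,0.008)[0].round(4).tolist()) for a,u in B((14,110,110),(30,255,255)) if abs(u[0]-274)<4 and abs(u[1]-192)<4])
print("blk",[(a,u.tolist(),onface(c,u,o,G,0.008)[0].round(4).tolist()) for a,u in B((0,0,0),(80,80,80),True)[:4]])
# outline ellipse of dial face (grey) -> centre
x0,y0,x1,y1=box; k=8
big=cv2.resize(c["img"][y0:y1,x0:x1],None,fx=k,fy=k,interpolation=cv2.INTER_CUBIC); hs=cv2.cvtColor(big,cv2.COLOR_RGB2HSV)
m=cv2.inRange(hs,(100,110,60),(125,255,255)); n,l,st,ce=cv2.connectedComponentsWithStats(m)
pts=np.vstack([np.argwhere(l==i)[:,::-1] for i in range(1,n) if st[i,4]>200])
hull=cv2.convexHull(pts.astype(np.int32)); e=cv2.fitEllipse(hull); ec=(np.array(e[0])+.5)/k-.5+[x0,y0]
print("ellipse",ec,np.array(e[1])/k,e[2],onface(c,ec,o,G,0.003)[0].round(4))
# plumb direction through hub, on face plane, from gravity: angle in gauge y/z
g=np.array([0,0,-1.]); gg=g@G; print("plumb angle in gauge",np.arctan2(gg[1],-gg[2]))
E
```

```text
red [(np.float64(16.4375), [254.48, 221.96], [-0.0087, -0.0954]), (np.float64(8.046875), [274.04, 207.73], [0.0154, -0.0401])] [(np.float64(1.65625), [275.21, 208.03], [0.0178, -0.0399]), (np.float64(1.09375), [272.77, 207.62], [0.013, -0.0409])]
hub [(np.float64(8.5), [273.75, 191.82], [0.0012, 0.0011])]
blk [(np.float64(248.453125), [286.09, 165.35], [0.0014, 0.0706]), (np.float64(28.234375), [273.54, 200.91], [0.0083, -0.0213])]
ellipse [274.8082428  185.34939194] [32.76396561 46.4356575 ] 100.31257629394531 [-0.0013  0.0131]
plumb angle in gauge 0.30030201547371027
```

The hub and pointer weight lie on one plumb line (1.5 mm and 1.6 mm lateral). The mark is 1.3 mm past it at 43 mm radius, so it is at ≈ 0.30 + 0.03 = 0.33 rad. I'll lean by 0.03 more and check.

Request:
send_rows:
  rows:
    - [0,0,0,0.02,0,0,1]
    - [0,0,0,0.038,0,0,1]
    - [0,0,0,0.038,0,0,1]
    - [0,0,0,0.038,0,0,1]
    - [0,0,0,0.038,0,0,1]
    - [0,0,0,0.038,0,0,1]
    - [0,0,0,0.038,0,0,1]
    - [0,0,0,0.038,0,0,1]
    - [0,0,0,0.038,0,0,1]
    - [0,0,0,0.038,0,0,1]

```text
t: 15.05
tool_pos: [0.3698, -0.2791, 0.6002]
orientation: [-2.623, -1.062, 0.177]
force: [0.1, -0.1, -2.7]
opening: 0.0214
```

```bash
cat >> h.py <<'E'
def redblob(c,box,k=8):
    x0,y0,x1,y1=box
    big=cv2.resize(c["img"][y0:y1,x0:x1],None,fx=k,fy=k,interpolation=cv2.INTER_CUBIC).astype(float)
    w=big[...,0]-np.maximum(big[...,1],big[...,2]); b=big.max(-1)
    hs=cv2.cvtColor(np.clip(big,0,255).astype(np.uint8),cv2.COLOR_RGB2HSV)
    m=((w>60)&((hs[...,0]<8)|(hs[...,0]>168))).astype(np.uint8)
    n,l,st,ce=cv2.connectedComponentsWithStats(m)
    return [(st[i,4]/k/k,((ce[i]+.5)/k-.5+[x0,y0]).round(2)) for i in range(1,n) if st[i,4]>k*k]
E
python3 - <<'E'
from h import *
from plant import vision
ims=[vision.read_camera("side") for _ in range(4)]
c=dict(ims[0]); c["img"]=np.mean([i["img"].astype(float) for i in ims],0).round().astype(np.uint8)
np.savez("side8.npz",**c)
p,Rc,s=pose(); o,G=gframe(p,Rc)
print(s["t"],p,"lean",np.arctan2(-G[2,1],np.hypot(*G[:2,1])))
uv=proj(c,[o+G@np.array([0.005,0,0.064])])[0]; u,v=uv.astype(int); box=(u-34,v-34,u+34,v+34)
crop(c,*box,10,"pics/s8b.png"); print(box,uv)
g=np.array([0,0,-1.])@G; a=np.arctan2(g[1],-g[2]); e=np.array([np.cos(a),np.sin(a)]); d=np.array([np.sin(a),-np.cos(a)])
def rep(n,l,off):
    for ar,q in l:
        f=onface(c,q,o,G,off)[0]; print(n,round(ar,1),q,"lat",round(1e3*f@e,2),"along",round(1e3*f@d,2))
rep("red",redblob(c,(u-12,v+8,u+14,v+26)),0.006)
rep("hub",blobs(c,(u-8,v-8,u+8,v+8),(12,100,100),(32,255,255)),0.008)
rep("blk",blobs(c,(u-12,v+3,u+12,v+17),(0,0,0),(80,80,80),rgb=True),0.008)
E
```

```text
15.25 [ 0.36983853 -0.27913428  0.60025719] lean 0.3301437591620991
(np.int64(235), np.int64(155), np.int64(303), np.int64(223)) [269.70000212 189.85511833]
red 13.2 [270.1  206.69] lat 1.71 along 43.22
hub 10.8 [270.31 190.77] lat 1.52 along -0.46
blk 28.7 [270.18 199.5 ] lat 1.7 along 22.11
```

View pics/s8b.png

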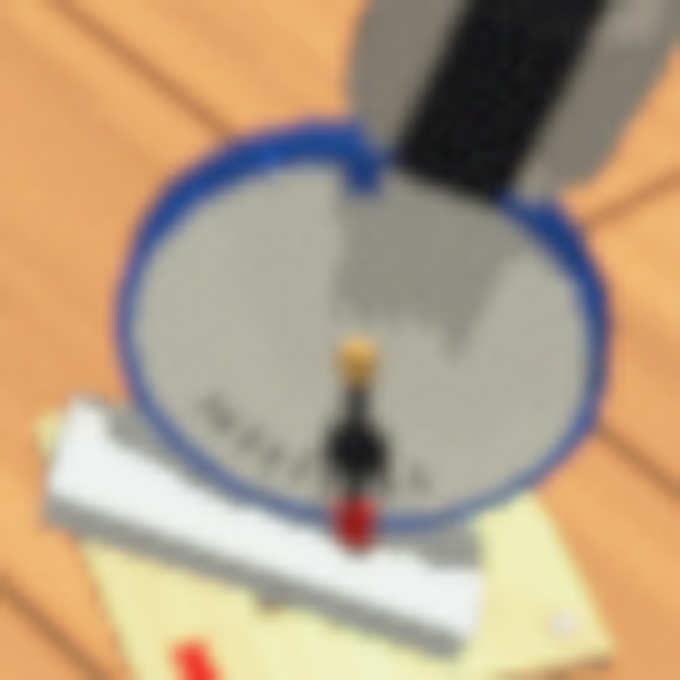

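Hub, pointer weight and mark are now in line (1.5, 1.7 and 1.7 mm lateral) at a tool lean of 0.330, so the mark angle is ≈ 0.330 rad. Leaning to the bump side leaves about 3 mm of clearance at that angle, so I'll stand it with the face towards the side camera, which is gauge x heading 2.777 and tool y heading -1.935.

```bash
python3 - <<'E'
from h import *
p,Rc,s=pose(); print(s["q"].round(3) if hasattr(s["q"],"round") else s["q"])
def Ry(h):
    y=np.array([np.cos(h),np.sin(h),0]); z=np.array([0,0,-1.]); return R.from_matrix(np.c_[np.cross(y,z),y,z])
R1=Ry(-1.4)
p1=np.array([0.45,-0.10,0.50]); move(p,Rc,p1,R1)
move(p1,R1,[0.5225,0.0414,0.425],Ry(-1.935))
E
```

```text
[-0.762 -0.072  1.36   0.015  2.183  0.046]
shift [0.3644, -0.0729, 0.237] turn [-0.4077, 0.1258, 0.7551]
shift [0.191, -0.254, 0.15] turn [0.0, 0.0, 0.6812]
```

Request:
send_rows:
  rows:
    - [0.03,-0.006,0.02,-0.04,0.01,0.07,1]
    - [0.08,-0.016,0.05,-0.1,0.03,0.18,1]
    - [0.14,-0.028,0.09,-0.16,0.05,0.3,1]
    - [0.2,-0.04,0.13,-0.23,0.07,0.42,1]
    - [0.26,-0.052,0.17,-0.3,0.09,0.55,1]
    - [0.32,-0.064,0.21,-0.36,0.11,0.67,1]
    - [0.364,-0.073,0.237,-0.408,0.126,0.755,1]
    - [0.364,-0.073,0.237,-0.408,0.126,0.755,1]

```text
t: 16.05
tool_pos: [0.45, -0.0976, 0.4981]
orientation: [-3.129, -0.271, 0.003]
force: [-0.6, 1.6, -1.7]
opening: 0.0216
```

Request:
send_rows:
  rows:
    - [0.02,-0.03,0.01,0,0,0.08,1]
    - [0.06,-0.08,0.03,0,0,0.2,1]
    - [0.1,-0.13,0.05,0,0,0.33,1]
    - [0.14,-0.18,0.08,0,0,0.46,1]
    - [0.17,-0.22,0.11,0,0,0.58,1]
    - [0.19,-0.25,0.135,0,0,0.66,1]
    - [0.191,-0.254,0.15,0,0,0.681,1]
    - [0.191,-0.254,0.15,0,0,0.681,1]
    - [0.191,-0.254,0.15,0,0,0.681,1]
    - [0.191,-0.254,0.15,0,0,0.681,1]

```text
t: 17.05
tool_pos: [0.5224, 0.0403, 0.4261]
orientation: [3.09, -0.569, 0.003]
force: [-0.6, 0.0, -2.2]
opening: 0.0221
```

```bash
python3 - <<'E'
from h import *
c=grab("side","side9"); t=grab("top","top9")
p,Rc,s=pose(); o,G=gframe(p,Rc)
print(s["t"],p,"lean",np.arctan2(-G[2,1],np.hypot(*G[:2,1])),"gx heading",np.arctan2(G[1,0],G[0,0]),"y heading",np.arctan2(G[1,1],G[0,1]),s["force"],s["opening"],np.round(s["q"],3))
print(G.round(4))
u,v=proj(c,o)[0].astype(int)
crop(c,u-35,v-50,u+35,v+35,8,"pics/s9b.png"); print(u,v)
def Ry(h):
    y=np.array([np.cos(h),np.sin(h),0]); z=np.array([0,0,-1.]); return R.from_matrix(np.c_[np.cross(y,z),y,z])
move(p,Rc,[0.5225,0.0414,0.3985],Ry(-1.935))
E
```

```text
17.15 [0.52236145 0.0404946  0.42596845] lean 0.0003459908975537438 gx heading 2.7772020295522717 y heading -1.935186389754041 [ 0.87546512  0.47813742 -1.6228383 ] 0.02184291438391593 [-0.02  -0.085  1.669 -0.     1.557  1.915]
[[-9.343e-01 -3.564e-01 -1.600e-03]
 [ 3.564e-01 -9.343e-01  3.000e-04]
 [-1.600e-03 -3.000e-04  1.000e+00]]
266 177
shift [-0.0005, -0.0018, 0.0549] turn [-0.0004, -0.0021, -0.0002]
```

View pics/s9b.png

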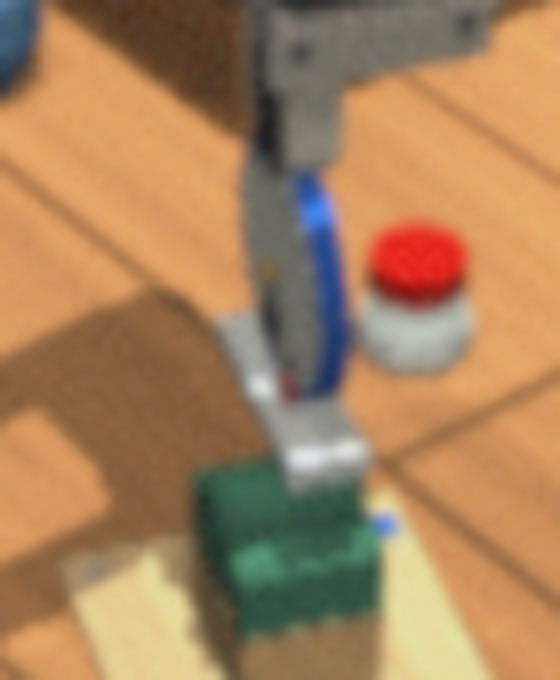

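The side crop shows the gauge upright over the ridge, foot across it, the face (grey) to the left and the red mark at (287,382). I'll lower it to about 3 mm above, then feel for the contact.

Request:
send_rows:
  rows:
    - [-0.0005,-0.001,0.02,0,0,0,1]
    - [-0.0005,-0.0018,0.04,0,0,0,1]
    - [-0.0005,-0.0018,0.052,0,0,0,1]
    - [-0.0005,-0.0018,0.055,0,0,0,1]
    - [-0.0005,-0.0018,0.057,0,0,0,1]
    - [-0.0005,-0.0018,0.057,0,0,0,1]
    - [-0.0005,-0.0018,0.057,0,0,0,1]

```text
t: 17.85
tool_pos: [0.5226, 0.0422, 0.3969]
orientation: [-3.09, 0.568, -0.001]
force: [-0.5, -0.6, -1.7]
opening: 0.0214
```

```bash
python3 - <<'E'
from h import *
c=grab("side","side10")
p,Rc,s=pose(); o,G=gframe(p,Rc)
print(s["t"],p,s["force"],s["wrist_torque"],"foot z",o)
u,v=proj(c,o)[0].astype(int)
crop(c,u-22,v-18,u+22,v+18,16,"pics/s10b.png")
E
```

```text
17.9 [0.52254384 0.04223287 0.39689195] [ 0.1221531   0.28662635 -1.67321412] [ 0.02581645  0.16297062 -0.00948056] foot z [0.5228099  0.04219098 0.09539207]
```

View pics/s10b.png

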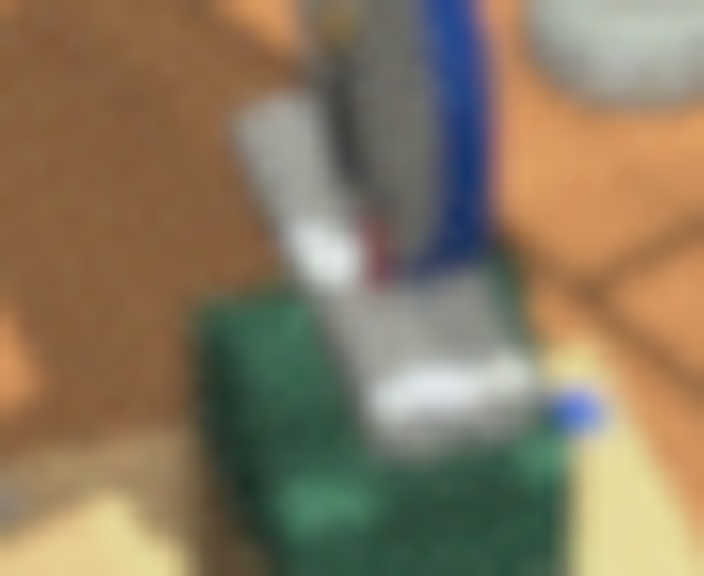

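The foot is about 1.4 mm above the crest, with Fz ≈ -1.7 N (gauge weight only). I'll step down in small increments.

Request:
send_rows:
  rows:
    - [0,0,0.001,0,0,0,1]
    - [0,0,0.002,0,0,0,1]
    - [0,0,0.003,0,0,0,1]
    - [0,0,0.003,0,0,0,1]

```text
t: 18.3
tool_pos: [0.5225, 0.0422, 0.3954]
orientation: [-3.09, 0.568, -0.001]
force: [-0.5, 1.0, 1.3]
opening: 0.0217
```

Request:
send_rows:
  rows:
    - [0,0,0.0004,0,0,0,1]
    - [0,0,0.0004,0,0,0,1]

```text
t: 18.5
tool_pos: [0.5225, 0.0422, 0.3954]
orientation: [-3.09, 0.568, -0.001]
force: [-1.2, 0.6, 2.9]
opening: 0.0218
```

```bash
python3 - <<'E'
from h import *
F=[]
for i in range(4):
    c=grab("side",f"side11_{i}"); p,Rc,s=pose(); F.append(s["force"]); 
print(s["t"],p,np.round(F,2).tolist(),s["wrist_torque"],s["q"])
o,G=gframe(p,Rc); print(o, "lean",np.arctan2(-G[2,1],np.hypot(*G[:2,1])))
u,v=proj(c,o)[0].astype(int)
crop(c,u-30,v-50,u+30,v+25,8,"pics/s11b.png"); print(u,v)
E
```

```text
18.7 [0.52251333 0.04219308 0.39533324] [[-2.1, -0.62, 3.99], [-1.99, 0.21, 5.06], [-1.68, -0.22, 4.88], [-1.77, 0.05, 5.56]] [0.0038605  0.65480109 0.01039999] [-1.72070307e-02 -7.13494542e-02  1.71107828e+00 -1.18954060e-04
  1.50092375e+00  1.91757769e+00]
[0.5227961  0.04215243 0.09383337] lean 0.00020789849925699694
265 185
```

View pics/s11b.png

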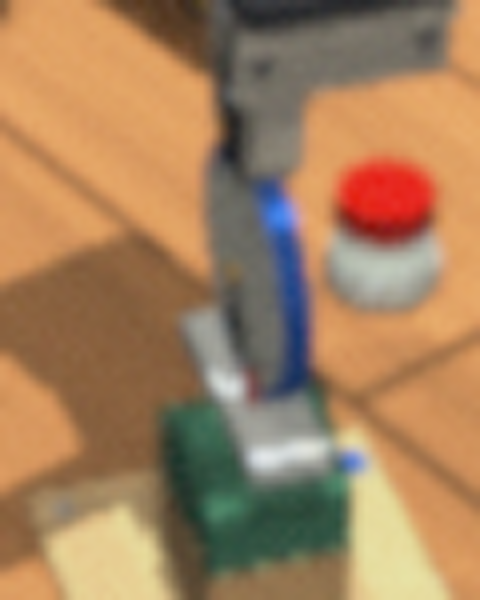

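The gauge stands upright on the ridge: foot underside at z = 0.0938 against an expected 0.094, contact about 6-7 N. Next I'll compute a rolling path for the rock-over (r = 16 mm, foot 301.5 mm below the TCP).

```bash
python3 - <<'E'
import numpy as np
r,D=0.016,0.3015
for th in np.arange(0.0275,0.3301,0.0275):
    y=(r+D)*np.sin(th)-r*th*np.cos(th); z=(r+D)*np.cos(th)+r*th*np.sin(th)-(r+D)
    print(round(th,4),"y",round(y/0.5,4),"z",round(-z/0.5-0.0006,4),"turn",round(th/(np.pi/4),4))
E
```

```text
0.0275 y 0.0166 z -0.0004 turn 0.035
0.055 y 0.0332 z 0.0003 turn 0.07
0.0825 y 0.0497 z 0.0013 turn 0.105
0.11 y 0.0662 z 0.0029 turn 0.1401
0.1375 y 0.0827 z 0.0048 turn 0.1751
0.165 y 0.0991 z 0.0072 turn 0.2101
0.1925 y 0.1154 z 0.01 turn 0.2451
0.22 y 0.1317 z 0.0132 turn 0.2801
0.2475 y 0.1479 z 0.0168 turn 0.3151
0.275 y 0.164 z 0.0209 turn 0.3501
0.3025 y 0.1799 z 0.0253 turn 0.3852
0.33 y 0.1958 z 0.0302 turn 0.4202
```

Request:
send_rows:
  rows:
    - [0,0,-0.0006,0,0,0,1]
    - [0,0.0083,-0.0005,0.0175,0,0,1]
    - [0,0.0166,-0.0004,0.035,0,0,1]
    - [0,0.0332,0.0003,0.07,0,0,1]
    - [0,0.0497,0.0013,0.105,0,0,1]
    - [0,0.0662,0.0029,0.14,0,0,1]
    - [0,0.0662,0.0029,0.14,0,0,1]
    - [0,0.0662,0.0029,0.14,0,0,1]

```text
t: 19.5
tool_pos: [0.5106, 0.0107, 0.3936]
orientation: [-2.982, 0.55, -0.032]
force: [-1.3, -0.3, 5.4]
opening: 0.0218
```

```bash
python3 - <<'E'
from h import *
F=[]
for i in range(2):
    c=grab("side",f"side12_{i}"); p,Rc,s=pose(); F.append(s["force"]); 
print(s["t"],p,np.round(F,2).tolist(),s["wrist_torque"],np.round(s["q"],3))
o,G=gframe(p,Rc); a=np.arctan2(-G[2,1],np.hypot(*G[:2,1])); print(o, "lean",a)
ax=np.array([0.5228,0.04215,0.09383-0.016]); print("ridge dist (expect 16):",1e3*(o-ax)@G[:,2])
u,v=proj(c,o)[0].astype(int)
crop(c,u-30,v-50,u+30,v+25,8,"pics/s12b.png"); print(u,v)
E
```

```text
19.6 [0.510641   0.01090154 0.39360727] [[-1.19, -0.22, 5.43], [-1.61, -0.67, 5.94]] [-0.16189979  0.51399154  0.03208707] [-0.119 -0.128  1.77   0.107  1.473  1.807]
[0.52273346 0.04187483 0.09394633] lean 0.11050374150390808
ridge dist (expect 16): 16.04896144158983
265 185
```

View pics/s12b.png

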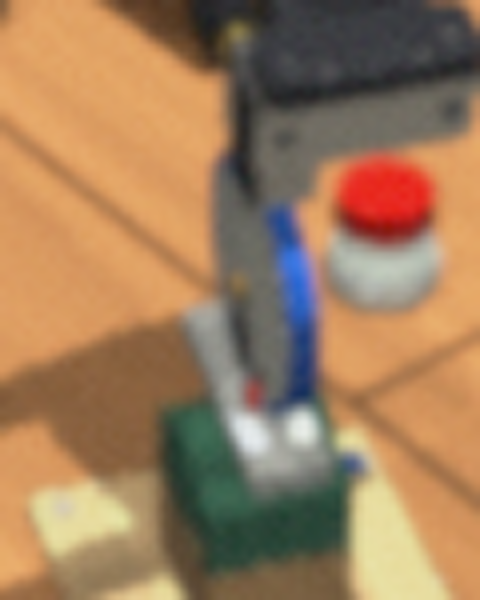

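The rock is going well: lean 0.11, ridge distance 16.0 mm, Fz ≈ +5.5 N steady. I'll go on to 0.33, a little lighter.

```bash
python3 - <<'E'
import numpy as np
r,D=0.016,0.3015
def P(th): return np.array([(r+D)*np.sin(th)-r*th*np.cos(th),(r+D)*np.cos(th)+r*th*np.sin(th)])
t0=0.11; gy=np.array([np.cos(t0),-np.sin(t0)]); gz=np.array([np.sin(t0),np.cos(t0)])
for i,th in enumerate([0.13,0.16,0.19,0.22,0.25,0.28,0.31,0.33]):
    d=P(th)-P(t0); l=0.0004*min(1,(i+1)/4)
    print(th,"y",round(d@gy/0.5,4),"z",round((-(d@gz)-l)/0.5,4),"turn",round((th-t0)/(np.pi/4),4))
E
```

```text
0.13 y 0.0121 z -0.0002 turn 0.0255
0.16 y 0.0301 z 0.0001 turn 0.0637
0.19 y 0.0482 z 0.0009 turn 0.1019
0.22 y 0.0662 z 0.0023 turn 0.1401
0.25 y 0.0842 z 0.0043 turn 0.1783
0.28 y 0.1021 z 0.0068 turn 0.2165
0.31 y 0.12 z 0.0099 turn 0.2546
0.33 y 0.1318 z 0.0122 turn 0.2801
```

Request:
send_rows:
  rows:
    - [0,0.0121,-0.0002,0.0255,0,0,1]
    - [0,0.0301,0.0001,0.0637,0,0,1]
    - [0,0.0482,0.0009,0.1019,0,0,1]
    - [0,0.0662,0.0023,0.1401,0,0,1]
    - [0,0.0842,0.0043,0.1783,0,0,1]
    - [0,0.1021,0.0068,0.2165,0,0,1]
    - [0,0.12,0.0099,0.2546,0,0,1]
    - [0,0.1318,0.0122,0.2801,0,0,1]
    - [0,0.1318,0.0122,0.2801,0,0,1]
    - [0,0.1318,0.0122,0.2801,0,0,1]

```text
t: 20.6
tool_pos: [0.4876, -0.0496, 0.3799]
orientation: [-2.769, 0.511, -0.086]
force: [0.1, -1.3, 2.1]
opening: 0.0216
```

```bash
cat >> h.py <<'E'
def status(tag,n=3):
    F=[]
    for i in range(n):
        c=grab("side",f"{tag}_{i}"); p,Rc,s=pose(); F.append(s["force"])
    o,G=gframe(p,Rc); a=np.arctan2(-G[2,1],np.hypot(*G[:2,1]))
    print("t",round(s["t"],2),p.round(4),"F",np.round(F,1).tolist(),"T",np.round(s["wrist_torque"],2),"open",round(float(s["opening"]),4))
    ax=np.array([0.5228,0.04215,0.09383-0.016])
    print("lean",a.round(4),"roll err gx.z",G[2,0].round(4),"origin",o.round(4),"ridge dist",(1e3*(o-ax)@G[:,2]).round(2),"contact gy",(1e3*(ax-o)@G[:,1]).round(2))
    return c,p,Rc,o,G
E
python3 - <<'E'
from h import *
c,p,Rc,o,G=status("side13")
u,v=proj(c,o)[0].astype(int)
crop(c,u-30,v-50,u+30,v+25,8,"pics/s13b.png"); print(u,v)
E
```

```text
t 20.75 [ 0.4877 -0.0493  0.38  ] F [[0.1, -0.9, 2.3], [-0.6, -1.6, 1.6], [0.8, -1.7, 1.6]] T [-0.61  0.15 -0.11] open 0.0221
lean 0.329 roll err gx.z -0.0006 origin [0.5225 0.0417 0.0947] ridge dist 16.12 contact gy 4.9
265 185
```

View pics/s13b.png

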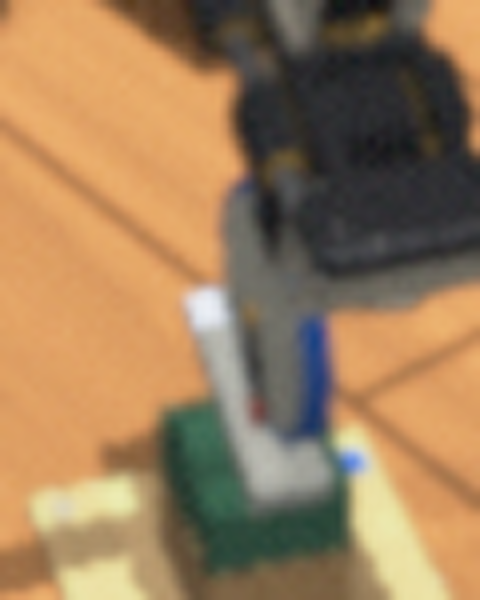

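Lean is 0.329, Fz ≈ +1.8 N (contact about 4 N), and the ridge distance is 16.1 mm. I'll let the pointer settle, then check it against the mark.

Request:
send_rows:
  rows:
    - [0,0,0,0.001,0,0,1]
    - [0,0,0,0.001,0,0,1]
    - [0,0,0,0.001,0,0,1]
    - [0,0,0,0.001,0,0,1]
    - [0,0,0,0.001,0,0,1]
    - [0,0,0,0.001,0,0,1]
    - [0,0,0,0.001,0,0,1]
    - [0,0,0,0.001,0,0,1]
    - [0,0,0,0.001,0,0,1]
    - [0,0,0,0.001,0,0,1]
    - [0,0,0,0.001,0,0,1]
    - [0,0,0,0.001,0,0,1]
    - [0,0,0,0.001,0,0,1]
    - [0,0,0,0.001,0,0,1]
    - [0,0,0,0.001,0,0,1]

```text
t: 22.25
tool_pos: [0.4875, -0.0492, 0.3799]
orientation: [-2.769, 0.509, -0.085]
force: [0.4, -0.3, -1.7]
opening: 0.0213
```

```bash
python3 - <<'E'
from h import *
c,p,Rc,o,G=status("side14",5)
ims=[load(f"side14_{i}.npz")["img"].astype(float) for i in range(5)]
c=dict(c); c["img"]=np.mean(ims,0).round().astype(np.uint8); np.savez("side14.npz",**c)
uv=proj(c,[o+G@np.array(v) for v in ([0.008,0,0.064],[0.006,0.043*np.sin(.33),0.064-0.043*np.cos(.33)],[0,0,0])]); print(uv.round(2).tolist())
u,v=uv[0].astype(int)
crop(c,u-20,v-22,u+22,v+28,14,"pics/s14b.png"); print(u,v)
t=grab("top","top14"); crop(t,195,135,270,205,8,"pics/t14b.png")
E
```

```text
t 22.5 [ 0.4875 -0.0493  0.3799] F [[0.6, -1.2, -0.9], [0.0, -0.8, -1.6], [-0.7, 0.1, -2.5], [0.8, 0.1, -2.7], [1.2, -0.9, -2.2]] T [-0.39  0.21 -0.04] open 0.0218
lean 0.3308 roll err gx.z 0.0 origin [0.5224 0.0423 0.0948] ridge dist 16.04 contact gy 5.46
[[265.19, 174.04], [265.68, 185.51], [265.38, 185.25]]
265 174
```

View pics/s14b.png

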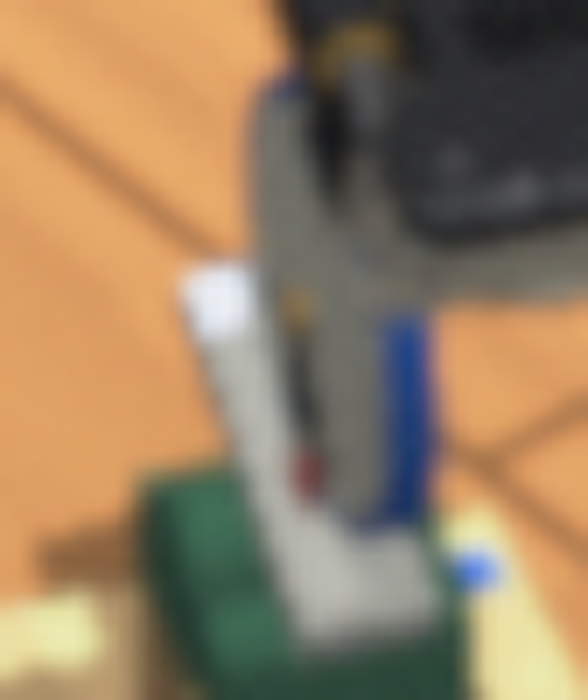

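View pics/t14b.png

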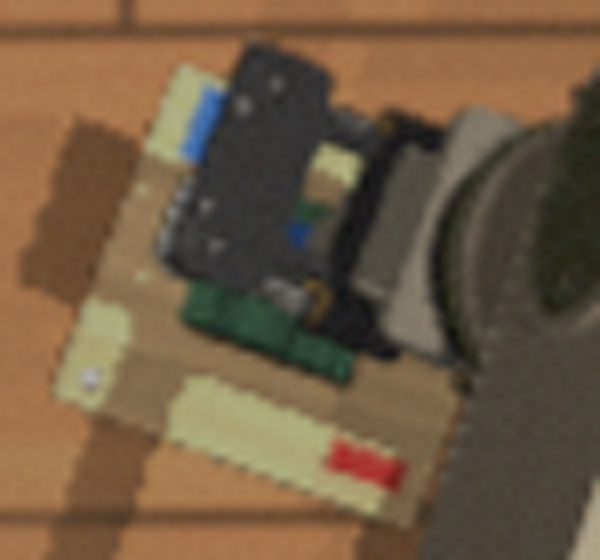

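The pointer runs from the hub (300,300) down onto the red mark (310,472). But the settled Fz has gone back to about -2 N, so the contact is barely there. I'll lower slightly and watch the settled force.

Request:
send_rows:
  rows:
    - [0,0.0002,0.0005,0,0,0,1]
    - [0,0.0004,0.001,0,0,0,1]
    - [0,0.0004,0.001,0,0,0,1]
    - [0,0.0004,0.001,0,0,0,1]
    - [0,0.0004,0.001,0,0,0,1]
    - [0,0.0004,0.001,0,0,0,1]
    - [0,0.0004,0.001,0,0,0,1]
    - [0,0.0004,0.001,0,0,0,1]
    - [0,0.0004,0.001,0,0,0,1]
    - [0,0.0004,0.001,0,0,0,1]

```text
t: 23.55
tool_pos: [0.4876, -0.0493, 0.3798]
orientation: [-2.769, 0.509, -0.086]
force: [-3.0, -0.5, 4.7]
opening: 0.0215
```

```bash
python3 - <<'E'
from h import *
c,p,Rc,o,G=status("side15",5)
E
```

```text
t 23.8 [ 0.4876 -0.0493  0.3798] F [[-3.6, -1.6, 5.1], [-2.1, -0.1, 6.7], [-2.6, -0.6, 5.9], [-2.5, -2.0, 4.4], [-3.0, -0.6, 5.5]] T [0.09 0.77 0.2 ] open 0.0214
lean 0.3308 roll err gx.z -0.0006 origin [0.5226 0.0421 0.0947] ridge dist 15.94 contact gy 5.39
```

Request:
send_rows:
  rows:
    - [0,-0.0001,-0.0002,0,0,0,1]
    - [0,-0.0001,-0.0003,0,0,0,1]
    - [0,-0.0001,-0.0003,0,0,0,1]
    - [0,-0.0001,-0.0003,0,0,0,1]
    - [0,-0.0001,-0.0003,0,0,0,1]
    - [0,-0.0001,-0.0003,0,0,0,1]
    - [0,-0.0001,-0.0003,0,0,0,1]
    - [0,-0.0001,-0.0003,0,0,0,1]
    - [0,-0.0001,-0.0003,0,0,0,1]
    - [0,-0.0001,-0.0003,0,0,0,1]

```text
t: 24.8
tool_pos: [0.4876, -0.0493, 0.3798]
orientation: [-2.769, 0.509, -0.086]
force: [-2.9, -0.7, 6.0]
opening: 0.0217
```

```bash
python3 - <<'E'
from h import *
c,p,Rc,o,G=status("side16",5)
E
```

```text
t 25.05 [ 0.4876 -0.0493  0.3798] F [[-2.1, -0.8, 5.4], [-2.1, 0.1, 6.1], [-2.5, -0.9, 5.0], [-2.8, -0.9, 5.4], [-3.2, -1.1, 6.1]] T [0.03 0.69 0.19] open 0.0216
lean 0.3308 roll err gx.z -0.0004 origin [0.5226 0.0421 0.0947] ridge dist 15.95 contact gy 5.37
```

Steady at Fz ≈ +5.6 N, a contact of nearly 8 N. I'll ease off slightly so it rests more lightly.

Request:
send_rows:
  rows:
    - [0,-0.0001,-0.0003,0,0,0,1]
    - [0,-0.0001,-0.0004,0,0,0,1]
    - [0,-0.0001,-0.0004,0,0,0,1]
    - [0,-0.0001,-0.0004,0,0,0,1]
    - [0,-0.0001,-0.0004,0,0,0,1]
    - [0,-0.0001,-0.0004,0,0,0,1]
    - [0,-0.0001,-0.0004,0,0,0,1]
    - [0,-0.0001,-0.0004,0,0,0,1]
    - [0,-0.0001,-0.0004,0,0,0,1]
    - [0,-0.0001,-0.0004,0,0,0,1]
    - [0,-0.0001,-0.0004,0,0,0,1]
    - [0,-0.0001,-0.0004,0,0,0,1]

```text
t: 26.25
tool_pos: [0.4876, -0.0493, 0.3798]
orientation: [-2.769, 0.509, -0.085]
force: [-1.7, 1.0, 3.5]
opening: 0.0219
```

```bash
python3 - <<'E'
from h import *
c,p,Rc,o,G=status("side17",5)
E
```

```text
t 26.5 [ 0.4876 -0.0494  0.3798] F [[-0.8, -0.9, 2.4], [-1.2, -0.7, 3.3], [-0.4, 0.1, 2.9], [-0.7, 0.4, 3.4], [-0.7, -0.6, 3.5]] T [0.21 0.36 0.08] open 0.0217
lean 0.3307 roll err gx.z -0.0002 origin [0.5225 0.0421 0.0947] ridge dist 15.98 contact gy 5.34
```

Request:
send_rows:
  rows:
    - [0,0,0,0,0,0,1]
    - [0,0,0,0,0,0,1]
    - [0,0,0,0,0,0,1]
    - [0,0,0,0,0,0,1]
    - [0,0,0,0,0,0,1]
    - [0,0,0,0,0,0,1]
    - [0,0,0,0,0,0,1]
    - [0,0,0,0,0,0,1]
    - [0,0,0,0,0,0,1]
    - [0,0,0,0,0,0,1]
    - [0,0,0,0,0,0,1]
    - [0,0,0,0,0,0,1]

```text
t: 27.7
tool_pos: [0.4876, -0.0493, 0.3798]
orientation: [-2.769, 0.509, -0.085]
force: [0.1, 0.0, 3.7]
opening: 0.0219
```

```bash
python3 - <<'E'
from h import *
c,p,Rc,o,G=status("side18",6)
c=dict(c); c["img"]=np.mean([load(f"side18_{i}.npz")["img"].astype(float) for i in range(6)],0).round().astype(np.uint8); np.savez("side18.npz",**c)
u,v=proj(c,[o+G@np.array([0.008,0,0.064])])[0].astype(int)
crop(c,u-16,v-8,u+18,v+26,20,"pics/s18b.png"); print(u,v)
g=np.array([0,0,-1.])@G; a=np.arctan2(g[1],-g[2]); e=np.array([np.cos(a),np.sin(a)]); d=np.array([np.sin(a),-np.cos(a)])
def rep(n,l,off):
    for ar,q in l:
        f=onface(c,q,o,G,off)[0]; print(n,round(ar,1),q,"lat",round(1e3*f@e,2),"along",round(1e3*f@d,2))
rep("red",redblob(c,(u-8,v+4,u+10,v+20)),0.006)
rep("hub",blobs(c,(u-5,v-5,u+6,v+6),(12,90,80),(32,255,255)),0.008)
print("px for angle error 0.05 at mark:",np.diff(proj(c,[o+G@np.array([0.006,0.043*np.sin(q),0.064-0.043*np.cos(q)]) for q in (0.33,0.38)]),axis=0))
crop(c,225,150,305,240,7,"pics/s18c.png")
E
```

```text
t 28.0 [ 0.4876 -0.0494  0.3798] F [[-0.9, 0.0, 1.9], [0.0, -0.2, 3.4], [-0.8, -0.5, 3.6], [-0.9, -0.2, 3.2], [-1.9, 0.7, 2.0], [-1.0, 1.1, 3.3]] T [0.18 0.26 0.09] open 0.0214
lean 0.3307 roll err gx.z -0.0002 origin [0.5225 0.0421 0.0947] ridge dist 15.98 contact gy 5.32
265 174
hub 3.8 [260.93 169.14] lat -40.22 along 12.77
hub 1.7 [265.73 173.82] lat 4.36 along -4.32
px for angle error 0.05 at mark: [[0.23014939 0.45122696]]
```

View pics/s18b.png

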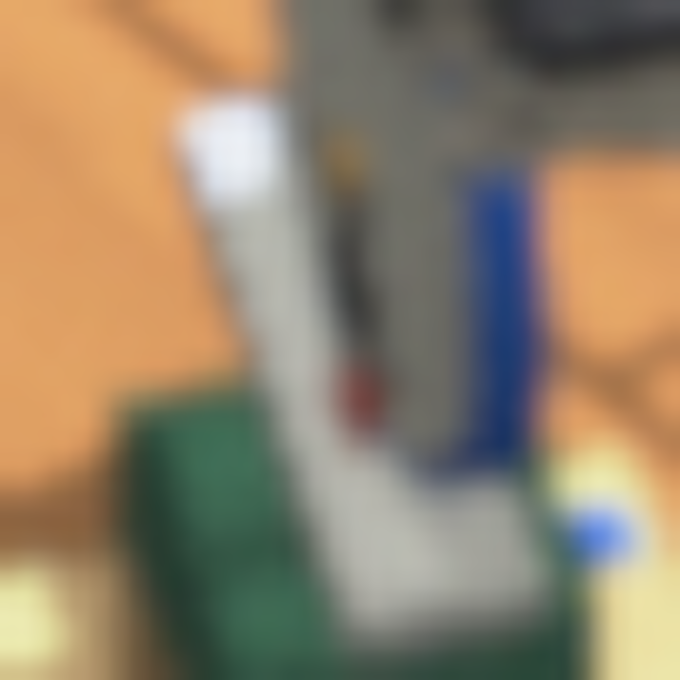

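View pics/s18c.png

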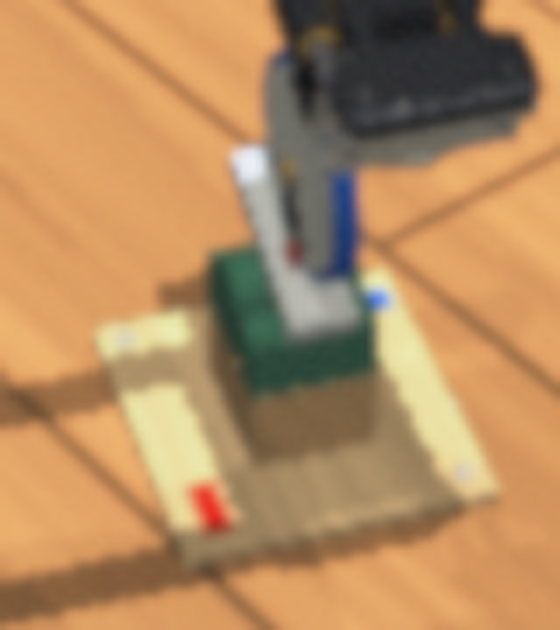

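Holding steady at lean 0.331, Fz ≈ +2.9 N (contact about 5 N). Hub (345,160), pointer (355,300) and mark (360,400) lie on one line. As a last check I'll compare the stud's seat with the picture taken just after placing.

```bash
python3 - <<'E'
from h import *
a,b=load("side4.npz"),load("side18.npz")
A=cv2.resize(a["img"][190:220,250:285,::-1],None,fx=11,fy=11,interpolation=cv2.INTER_CUBIC)
B=cv2.resize(b["img"][190:220,250:285,::-1],None,fx=11,fy=11,interpolation=cv2.INTER_CUBIC)
cv2.imwrite("pics/cmp.png",np.hstack([A,B]))
t0,t1=load("top0.npz"),load("top14.npz")
t=load("top14.npz"); crop(t,150,80,420,290,2.9,"pics/t14all.png")
E
```

```text
(no output)
```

View pics/cmp.png

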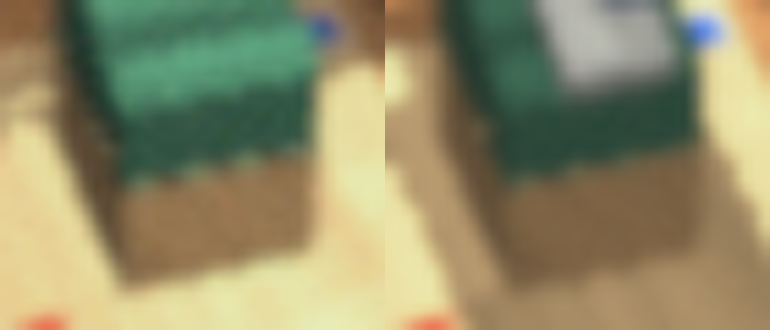

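View pics/t14all.png

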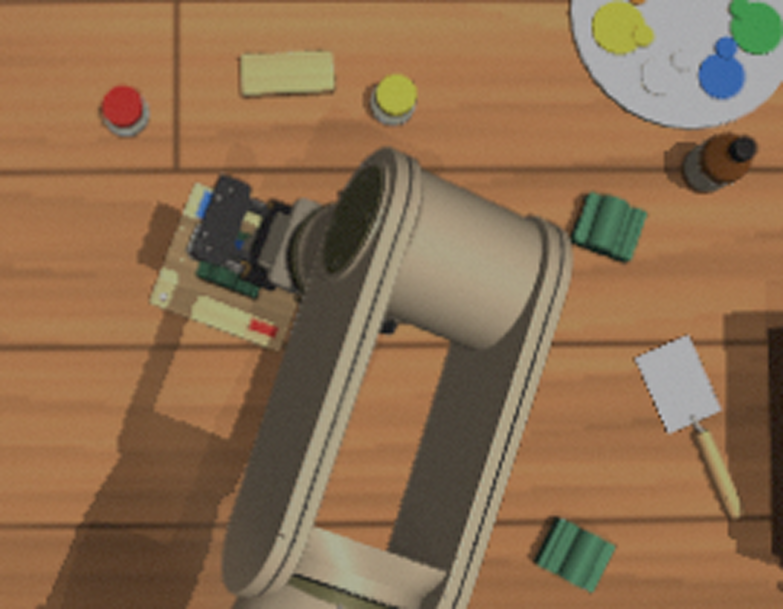

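The stud sits exactly where it was set (front lower corners (125,185) and (312,150) in both pictures). Jars, spare wood, knife and bottle are all in place. Handing in.

```bash
python3 - <<'E'
from plant import ticket, read_state
s=read_state(); print(s["t"],s["force"],s["opening"])
print(ticket.close_job())
E
```

```text
28.0 [-0.99972761  1.05697647  3.26443215] 0.021432482440601523
the job is handed in; nothing more can be done
None
```

The job is handed in at 28.0 s of the 58 s allowed, with the gauge still held on the ridge and the pointer on the red mark.

**Stud:** I laid the leftmost green stud on the pine offcut and let go of it. The top view put it about 1.5 mm and 0.003 rad from the offcut's centre and direction. A side picture after the rocking showed it had not moved.

**Gauge:** I took it by its black grip, stood it upright across the high ridge (foot measured at 93.8 mm, expected 94 mm), and rocked it over with a rolling motion.

**Mark:** I read its angle beforehand with the gauge held up to the side camera, because the final view is too edge-on. At a lean of 0.330 rad, hub, pointer and mark lined up to about 0.2 mm.

**Last checks:**
- **Lean:** it held steady at 0.331 rad.
- **Contact:** the ridge contact is light. The vertical force is about +3 N against about -2 N in free air, so roughly 5 N.
- **Grip:** it stayed at 21.4 to 22 mm throughout.
- **Surroundings:** the jars, spare wood, knife, bottle and other studs in view were where they started.

**Disagreements:**
- My first contact after the rock faded as the arm settled, so I set the height again and eased it off.
- The final side view agrees with the pointer being on the mark, but it is too oblique to prove it finely. The final lean relies on the earlier face-on reading and the arm's measured pose.

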